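# Set out the barber's tools on the balcony bench

### The job

Set out the tools on the black mat, each parallel to the mat's lanes and centred in its lane: the silver clipper in the middle lane, blade away from the robot; the steel pick comb in the lane on the green mug's side, tines away from the robot; the two orange guard combs, standing on their sides as now, in the lane on the storage box's side. Pack the guards as one rectangular block halfway along their lane, head to tail with sloping faces together and nearly touching, the thicker guard next to the clipper. Do not drop the clipper, and leave the mug, storage box and oil bottle where they stand.

Things in the scene. Friction and masses are not known exactly. Their poses are not given: they have to be found in the camera images.
- mat: Black rubber mat fixed on the bench, 180 mm deep (x, away from the robot within 0.25 rad) x 240 mm wide (y, to the left), 4 mm thick. Two pale-grey ribs along x at y = -40 and +40 mm (1.5 mm high, 4 mm wide; a like lip along each outer side) part it into three lanes 80 mm wide running along x, centre lines at y = -80, 0, +80 mm. Origin: centre of the underside.
- clipper: Silver cordless clipper with black end cap, red switch and steel toothed blade, lying flat: 168 mm long, 34 mm high, 46 mm wide at the blade head, 0.32 kg. Origin: centre of the underside, at mid-length; x points from end cap to blade, z up. The body's sides are flat and parallel, 42 mm apart, from x = -70 to +35 mm: grip near the origin from above.
- pick_comb: Steel pick comb lying flat: 180 x 44 mm, 90 g. Origin: on the underside at mid-length; x points from handle to tine tips. Handle: straight bar 18 mm wide, 14 mm high, x = -90 to -8 mm (grip it from above at about x = -30 mm, near the centre of mass). Cross bar 44 mm wide, 12 mm high at x = -10 to +2 mm; eight thin tines run on to x = +90 mm, 6 mm above the underside.
- guard_thick: Thicker orange guard comb on its side: from above a right-angled wedge 56 mm long, head (black clip across it) 26 mm thick, tail 14 mm; 44 mm high, 30 g. Origin: underside, mid-length, mid-thickness. x: head to tail. Flat face at y = -10 mm; sloping face on +y (16 mm at head, 10 mid, 4 at tail). End faces flat and parallel at x = -28, +28 mm: gripping these from above leaves both sides free.
- guard_thin: Thinner orange guard comb on its side: same slope, 56 mm long, 44 mm high, 30 g, but head (black clip) 18 mm thick, tail 6 mm. Origin: underside, mid-length, mid-thickness. x: head to tail. Flat face at y = -6 mm; sloping face on +y (12 mm at head, 6 mid, 0 at tail). Ends at x = -28, +28 mm. Head to tail, slopes touching, each guard's origin is at y = +16 mm in the other's frame.
- mug: Green ceramic mug with a handle, 80 mm across and 92 mm high, standing on the bench beyond the mat's left or right far corner; leave it. It marks the pick comb's side. Origin: centre of the underside.
- storage_box: Closed grey-blue plastic storage box with a dark blue lid and a white press-button catch, 106 x 156 x 74 mm, standing beyond the mat's other far corner; leave it. It marks the guards' side. Origin: centre of the underside.
- oil_bottle: Small amber clipper-oil bottle with a red cap, 32 mm across and 85 mm high, standing behind the mat; leave it. Origin: centre of the underside.
There are look-alikes about, which are no part of the job. Of the things that look like the pick_comb, take the one that is farthest from the robot's base at the start.

How it is judged:
By the outcome, as a careful person would: the job done as asked, in the order asked, and still so for the second after the job is handed in, with the robot touching nothing.
It also fails if it takes over 99 s, if anything falls off the work surface, if the arm or the gripper's body presses on something with over 40 N, if the wrist force passes 120 N, or if a joint passes its speed limit or range.

### The arm

A 6-joint arm with a two-finger parallel gripper is mounted at the origin on the work surface. World frame = base frame: x ahead of the robot, y to its left, z up, the work surface at z = 0. Lengths are in mm, angles in rad, forces in N, time in s.
With the tool pointing down it reaches from about 350 to 775 mm from the base axis. Payload 7.3 kg.
Tool frame: the origin (TCP) lies at the very end of the fingers, on their centre line; the grasp point (between the pads) lies 19 mm behind it; z points along the fingers, y is the line along which they close (so a half turn about z gives the same grasp; the last joint's range is limited). The gripper opens to 92 mm and grips with 3 to 60 N. Pads are 19 mm wide; open, the fingers measure 130 mm over their backs; the gripper's body (75 mm by 190 mm) begins 47 mm behind the grasp point.
Start: joints at [-1.412, 0.342, 1.524, -0, 1.275, -0.146], TCP at [157.576, -500.814, 226.741] pointing down, gripper open.
Joint ranges: [-2.53, 2.53], [-0.77, 2.02], [0.04, 2.7], [-1, 4.14], [0.28, 2.66], [-3.11, 3.11]. Speed limits (rad/s): [2.57, 2.57, 3.14, 3.14, 3.14, 3.14].

### API

Orientations are given as [roll, pitch, yaw] about the fixed x, y, z axes, in that order (R = Rz(yaw) Ry(pitch) Rx(roll)).
In Python, from plant import get_obs, vision, workorder gives the robot as it stands.
- The arm moves only by the shell command python3 -m pendant 'ROWS' [OPENING]. ROWS is a JSON object of lists of equal length, an entry for each row: "dp": the shift along the tool's x, y, z in m, a list of three; "rotation": the turn, a rotation vector about the tool's x, y, z in rad, a list of three. A call has 1 to 8 rows; each row is the pose to reach, as a shift and turn from the pose commanded when the call began, along the tool's axes at that moment; what a row does not reach only later rows make up. A row lasts 1/8 s, in which the tool goes at most 62.5 mm and 10.7 degrees, less where a joint would pass 70% of its speed; a pose out of reach is approached as far as the arm can. A call with a gripper value outside its range is refused whole. OPENING is the finger opening in m, from 0 to 0.0918, set as the call begins (- or left out, the last holds). The fingers move at their own pace and stop on an object; the grip force is fixed at half the most. Time passes only in rows, so rows that repeat a pose let the fingers close. It gives the time, the measured TCP pose, the force, the opening and the grip force at its end, in the units of the state.
- get_obs(): the state, without advancing time (a new reading comes with each control period).
- vision.capture(name): name is "scene" or "top"; returns a dict with "pixels" (400x640x3 uint8, red, green, blue), "vfov" (degrees; the focal length in pixels is half the picture's height over the tangent of half this angle, whatever the lens; pixels are square), "cx", "cy" (the principal point, pixels), "dist" ([k1, k2, p1, p2, k3] as OpenCV has them; the pictures are not rectified), "pose" (4x4, takes a point from camera to world coordinates). Camera axes: x right, y up, looking along -z (the intrinsics and any distortion apply to the point x, -y, -z); pixel columns grow to the right and rows downward; lengths in mm; the calibration is good to about 2 mm. A picture is of the moment at which its call begins. There is no depth.
- workorder.close_job(): hands the job in; it is judged then, once.
The state is a dict: "time": time; "joint_positions": joint angles; "dq": joint speeds; "tau": joint torques, N m; "tool_pos": TCP position; "tcp_rot": TCP orientation; "contact_force": force on the tool from outside, world axes, zero at the start; "moment": the same for the moment, N m; "grip_width": finger opening in mm; "finger_force": force on a finger pad.
Only numpy, scipy, OpenCV 4.12 (cv2) and the standard library are available. Lean on these libraries where they do the work, as an engineer would, in place of code of your own. Each camera call takes 0.05 s, during which the arm holds its last target. There are 200 camera calls.

## Working session

There is one attempt and no reset: what is moved stays moved. The work goes in short steps, Python scripts to look and compute and a shell command to move; the robot and the scene stay as the last step left them, time stands still between calls to the robot, and variables do not carry over. Pictures are saved under pics/ and viewed, at most 16 in all, crops included, and the job is handed in when it is done.

```bash
ls; mkdir -p pics; python3 - <<'E'
from plant import get_obs, vision
import cv2,json,numpy as np
print(get_obs())
for n in("scene","top"):
    c=vision.capture(n); cv2.imwrite(f"pics/{n}0.png",c["pixels"][:,:,::-1])
    print(n,c["vfov"],c["cx"],c["cy"],c["dist"],np.round(c["pose"],4).tolist())
E
```

```text
pics
{'time': 0.0, 'joint_positions': array([-1.41202502e+00,  3.42728354e-01,  1.52500591e+00, -1.99751115e-05,
        1.27539119e+00, -1.46027487e-01]), 'dq': array([-0.00038296,  0.00195459, -0.0020323 ,  0.00013857, -0.00090226,
       -0.0002172 ]), 'tau': array([-9.64684477e-05, -4.31239057e+01, -2.44218546e+01,  7.18376599e-02,
        5.60569740e-02, -1.14897407e-04]), 'tool_pos': array([ 157.49070172, -500.40075895,  226.04591439]), 'tcp_rot': array([-3.14007339e+00, -2.04138712e-04,  3.04804473e-01]), 'contact_force': array([0.66735983, 0.09545953, 0.04807583]), 'moment': array([-0.00711472, -0.01464787,  0.04157958]), 'finger_force': 0.0, 'grip_width': 91.85946244318417}
scene 42.01241111260019 317.95474669195966 192.654342391057 [-0.10388551  0.          0.          0.          0.        ] [[0.1303, -0.6615, 0.7386, 1529.3736], [0.9914, 0.0966, -0.0884, -166.0855], [-0.0129, 0.7437, 0.6684, 951.4551], [0.0, 0.0, 0.0, 1.0]]
top 53.42077609722885 322.893659221695 204.92585598343308 [-0.061804  0.        0.        0.        0.      ] [[0.0113, 0.9977, -0.0667, 415.2228], [-0.9999, 0.0111, -0.0028, -33.29], [-0.0021, 0.0667, 0.9978, 1390.9731], [0.0, 0.0, 0.0, 1.0]]
```

View pics/scene0.png

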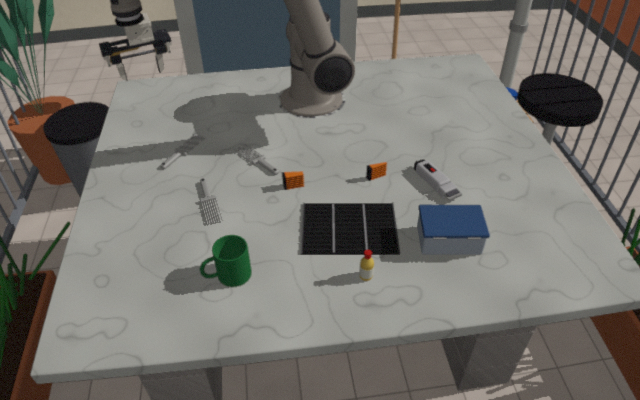

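View pics/top0.png

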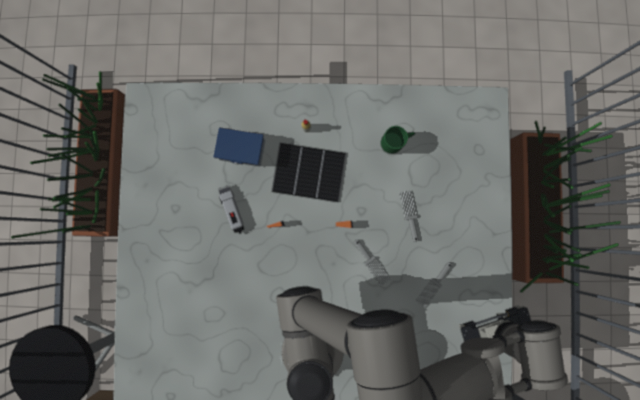

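The top view shows up = +x and left = +y. It has the mat at (310,172), mug (393,140), box (239,147), bottle (306,125), clipper (231,210), and orange guards at (281,225) and (350,225). Pick-comb candidates are (411,215), (373,258) and (437,283); I'll compare their distances from the base and check the choice in a crop.

```bash
cat > h.py <<'E'
import cv2,numpy as np
from plant import get_obs, vision
def cap(n):
    c=vision.capture(n); c["bgr"]=c["pixels"][:,:,::-1].copy()
    h=c["pixels"].shape[0]; f=h/2/np.tan(np.radians(c["vfov"])/2)
    c["K"]=np.array([[f,0,c["cx"]],[0,f,c["cy"]],[0,0,1.]]); c["d"]=np.array(c["dist"],float); c["P"]=np.array(c["pose"],float)
    c["hsv"]=cv2.cvtColor(c["bgr"],cv2.COLOR_BGR2HSV); return c
def ray(c,px):
    u=cv2.undistortPoints(np.array(px,float).reshape(-1,1,2),c["K"],c["d"]).reshape(-1,2)
    d=np.c_[u[:,0],-u[:,1],-np.ones(len(u))]@c["P"][:3,:3].T
    return c["P"][:3,3],d
def plane(c,px,z):
    o,d=ray(c,px); return o+d*((z-o[2])/d[:,2])[:,None]
def proj(c,w):
    q=(np.array(w,float).reshape(-1,3)-c["P"][:3,3])@c["P"][:3,:3]; q=q*[1,-1,-1]
    return cv2.projectPoints(q,np.zeros(3),np.zeros(3),c["K"],c["d"])[0].reshape(-1,2)
def blobs(m,amin=15):
    cs,_=cv2.findContours(m.astype(np.uint8),cv2.RETR_EXTERNAL,cv2.CHAIN_APPROX_NONE)
    return sorted([k for k in cs if cv2.contourArea(k)>=amin],key=cv2.contourArea,reverse=True)
def crop(c,x0,y0,x1,y1,s): return cv2.resize(c["bgr"][y0:y1,x0:x1],None,fx=s,fy=s,interpolation=cv2.INTER_CUBIC)
E
python3 - <<'E'
from h import *
t=cap("top");s=cap("scene")
a=crop(t,205,110,445,300,3.3);cv2.imwrite("pics/c1.png",a);
b=crop(s,150,130,490,290,2.35);cv2.imwrite("pics/c2.png",b)
for p in[(411,215),(373,258),(437,283)]:
    w=plane(t,[p],6)[0];print("comb",p,w.round(),np.hypot(*w[:2]).round())
for n,c in(("top",t),("scene",s)):
    h=c["hsv"]
    m=((h[...,0]<18)&(h[...,1]>150)&(h[...,2]>90))
    for k in blobs(m,8): 
        r=cv2.minAreaRect(k)
        if 150<r[0][0]<500 and 100<r[0][1]<300: print(n,"orange",r,cv2.contourArea(k),plane(c,[r[0]],44).round(1))
    m=h[...,2]<60
    for k in blobs(m,500):
        r=cv2.minAreaRect(k)
        if 250<r[0][0]<400 and 120<r[0][1]<260: print(n,"dark",r,plane(c,cv2.boxPoints(r),4).round(1).tolist())
E
```

```text
comb (411, 215) [ 476. -338.    6.] 584.0
comb (373, 258) [ 325. -205.    6.] 385.0
comb (437, 283) [ 241. -428.    6.] 491.0
top orange ((343.5, 224.0), (4.0, 13.0), 90.0) 35.5 [[ 441.3 -100.    44. ]]
top orange ((274.93560791015625, 224.35643005371094), (2.288585662841797, 12.139453887939453), 84.2894058227539) 11.0 [[437.4 132.3  44. ]]
top dark ((285.7297058105469, 168.12161254882812), (21.207469940185547, 49.648494720458984), 9.462321281433105) [[555.3, 152.7, 4.0], [730.0, 127.5, 4.0], [718.2, 53.1, 4.0], [543.8, 79.0, 4.0]]
top dark ((331.3662414550781, 175.34730529785156), (20.898984909057617, 49.12821578979492), 8.972626686096191) [[532.0, -9.2, 4.0], [704.5, -34.1, 4.0], [693.6, -107.2, 4.0], [521.4, -81.6, 4.0]]
top dark ((308.6300354003906, 171.90463256835938), (20.679777145385742, 49.03844451904297), 8.746162414550781) [[543.2, 69.9, 4.0], [715.7, 46.4, 4.0], [705.1, -26.0, 4.0], [532.9, -1.9, 4.0]]
scene orange ((294.072021484375, 178.89602661132812), (16.457462310791016, 17.709659576416016), 79.69515228271484) 230.0 [[ 462.4 -102.5   44. ]]
scene orange ((378.4729919433594, 170.3378448486328), (13.645115852355957, 15.289106369018555), 80.53767395019531) 162.5 [[460.  129.6  44. ]]
scene orange ((367.5, 254.5), (9.0, 7.0), 90.0) 43.5 [[754.4  39.1  44. ]]
scene dark ((332.9999694824219, 228.5), (61.99999237060547, 48.99999237060547), -0.0) [[693.0, -107.4, 4.0], [521.0, -88.7, 4.0], [544.7, 74.3, 4.0], [714.3, 40.7, 4.0]]
scene dark ((381.9656982421875, 229.0023956298828), (52.22078323364258, 31.236146926879883), 86.05481719970703) [[545.1, 75.8, 4.0], [548.9, 159.8, 4.0], [729.8, 124.4, 4.0], [725.6, 48.7, 4.0]]
```

View pics/c1.png

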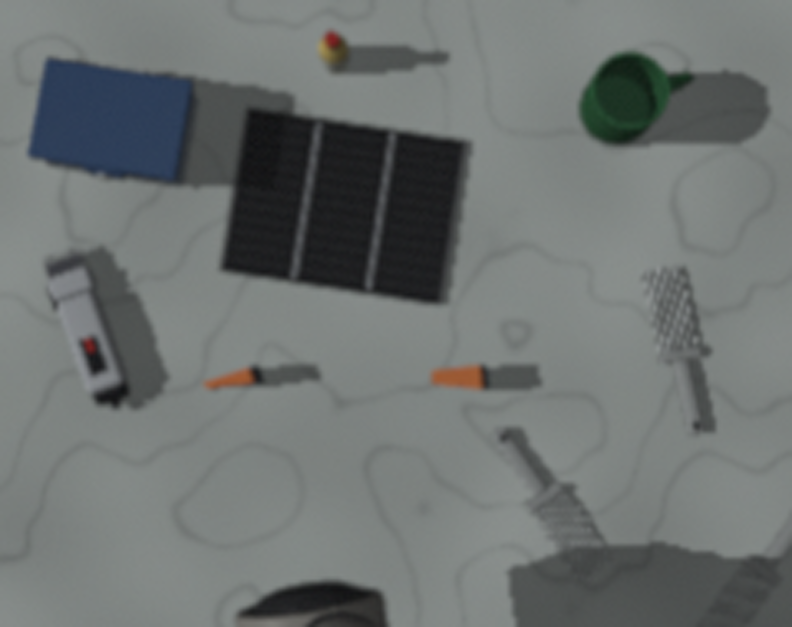

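View pics/c2.png

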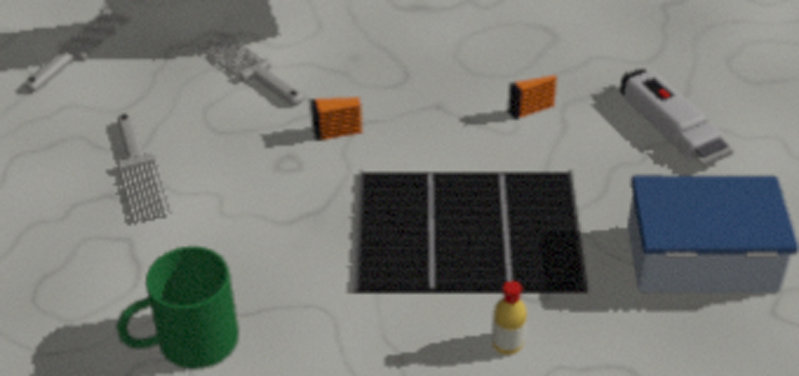

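Shown: the chosen comb is top (411,215), 584 mm from the base (the others are 385 and 491). Its tines point away from the robot and its handle end is at about (416,240). The clipper blade is at top (225,189) and its cap at (239,231). Both guards have their heads at their right ends (−y). Next comes one enlarged tile for precise edges.

```bash
python3 - <<'E'
from h import *
t=cap("top");s=cap("scene")
C=np.zeros((600,800,3),np.uint8)
def tile(c,x0,y0,w,h,X,Y,k=6):
    a=crop(c,x0,y0,x0+w,y0+h,k)
    a=cv2.convertScaleAbs(a,alpha=1.3)
    for i in range(0,w,10): cv2.line(a,(i*k,0),(i*k,5),(0,255,255),1); cv2.putText(a,str(x0+i),(i*k,14),0,.3,(0,255,255),1)
    for j in range(0,h,10): cv2.line(a,(0,j*k),(5,j*k),(0,255,255),1); cv2.putText(a,str(y0+j),(6,j*k+4),0,.3,(0,255,255),1)
    C[Y:Y+h*k,X:X+w*k]=a
tile(t,210,180,50,60,0,0);tile(t,390,185,50,60,300,0)
tile(s,410,155,50,40,0,360);tile(s,190,175,50,40,300,360) if 0 else tile(s,185,178,50,40,300,360)
tile(t,262,212,33,25,600,0);tile(t,332,212,33,25,600,150)
tile(s,360,155,33,25,600,300);tile(s,278,165,33,25,600,450)
cv2.imwrite("pics/t1.png",C)
# mat by line fits to the closed dark region
for n,c in(("top",t),("scene",s)):
    v=cv2.GaussianBlur(c["hsv"][...,2],(3,3),0)
    m=cv2.morphologyEx((v<70).astype(np.uint8),cv2.MORPH_CLOSE,np.ones((7,7)))
    for k in blobs(m,1500):
        r=cv2.minAreaRect(k)
        if 290<r[0][0]<370 and 150<r[0][1]<250:
            w=plane(c,k.reshape(-1,2),4)[:,:2].astype(np.float32)
            q=cv2.minAreaRect(w);print(n,"mat rect",q)
            # edge fits
            R=np.array([[np.cos(-.14),-np.sin(-.14)],[np.sin(-.14),np.cos(-.14)]]);l=(w-[624.5,22.3])@R
            for nm,sel in(("far",(l[:,0]>70)&(abs(l[:,1])<100)),("near",(l[:,0]<-70)&(abs(l[:,1])<100)),("left",(l[:,1]>100)&(abs(l[:,0])<70)),("right",(l[:,1]<-100)&(abs(l[:,0])<70))):
                vx,vy,px,py=cv2.fitLine(l[sel].astype(np.float32),cv2.DIST_HUBER,0,.01,.01).ravel();print("  ",nm,round(float(np.median(l[sel][:,0 if nm in('far','near') else 1])),1),"angle",round(float(np.arctan2(vy,vx)),3))
E
```

```text
top mat rect ((626.5258178710938, 23.19586944580078), (242.0715789794922, 180.44973754882812), 81.62966918945312)
   far 85.7 angle 1.553
   near -86.5 angle -1.571
   left 118.9 angle 0.051
   right -117.9 angle 0.0
scene mat rect ((625.7261962890625, 20.248626708984375), (239.59996032714844, 175.94039916992188), 81.6713638305664)
   far 86.2 angle 1.567
   near -86.4 angle 1.566
   left 114.8 angle 0.033
   right -120.3 angle 0.003
```

View pics/t1.png

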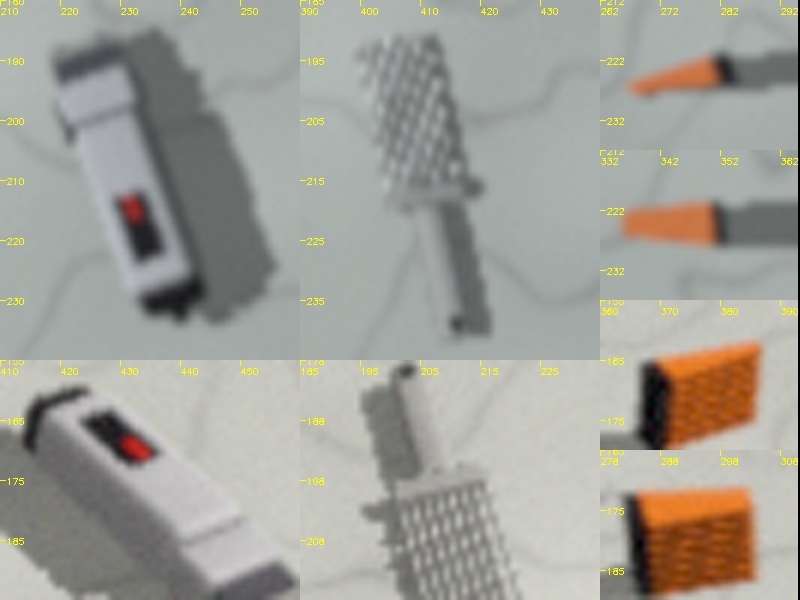

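The tile shows all the edges. In the top view the clipper's centre line runs from about (224,189) to (238,229). The comb's handle end is near (416,240) and its tine tips at (406,192). The thick guard's top spans (336–352, 221–228) and the thin guard's (267–284, 221–227). I'll cast these picks to world positions and fit the ribs.

```bash
python3 - <<'E'
from h import *
t=cap("top");s=cap("scene")
T=lambda pts,o,org:[((x-org[0]+.5)/6-.5+o[0],(y-org[1]+.5)/6-.5+o[1]) for x,y in pts]
def show(n,c,pts,z): print(n,plane(c,pts,z)[:,:2].round(1).tolist())
show("clip left edge(z34)",t,T([(80,140),(130,285)],(210,180),(0,0)),34)
show("clip blade L,R, cap L,R",t,T([(53,72),(117,42),(145,312),(203,285)],(210,180),(0,0)),30)
show("clip scene z34: cap topL,R; farL",s,T([(45,415),(90,393),(195,545),(243,515)],(410,155),(0,360)),34)
o,d=[],[]
for c in(t,s):
    h=c["hsv"];m=((h[...,0]<8)|(h[...,0]>172))&(h[...,1]>130)&(h[...,2]>60)
    for k in blobs(m,2):
        r=cv2.moments(k);p=(r["m10"]/r["m00"],r["m01"]/r["m00"])
        if (c is t and 220<p[0]<245 and 195<p[1]<230) or (c is s and 420<p[0]<445 and 160<p[1]<180): print("switch",p,plane(c,[p],34).round(1))
C=(390,185)
show("comb top: tips L,R (z8)",t,T([(358,50),(438,35)],C,(300,0)),8)
show("comb bar L,R (z12)",t,T([(385,200),(483,187)],C,(300,0)),12)
show("comb handle left edge, right edge (z14)",t,T([(415,212),(447,330),(440,205),(466,325)],C,(300,0)),14)
S=(185,178)
show("comb scene: bar corners L R back z12",s,T([(393,482),(487,470)],S,(300,360)),12)
show("comb scene handle end L,R z14, bar end L,R",s,T([(393,368),(413,366),(422,475),(447,465)],S,(300,360)),14)
show("thick top: tailfar,tailnear,headfar,headnear",t,T([(625,212),(625,236),(730,203),(730,247)],(332,212),(600,150)),44)
show("thick scene top: backhead,backtail,fronthead,fronttail",s,T([(628,496),(749,488),(640,525),(755,514)],(278,165),(600,450)),44)
show("thick scene bottom front head, tail",s,T([(645,597),(757,580)],(278,165),(600,450)),0)
show("thin top: tailfar,tailnear,headfar,headnear",t,T([(630,85),(634,95),(730,53),(733,82)],(262,212),(600,0)),44)
show("thin scene top: backhead, tail, fronthead",s,T([(645,362),(760,345),(666,378),(762,346)],(360,155),(600,300)),44)
show("thin scene bottom front head,tail",s,T([(662,447),(758,415)],(360,155),(600,300)),0)
# ribs: bright between dark lanes, per row
for nm,c,rng,x0 in(("top",t,range(152,193),None),("scene",s,range(210,249),None)):
    g=c["hsv"][...,2].astype(float)
    ctr=np.array([624.5,22.3]);ax=np.array([np.cos(-.142),np.sin(-.142)]);n=np.array([-ax[1],ax[0]])
    for off in(-40,40):
        P=[]
        for a in range(-75,76,5):
            ws=ctr+ax*a+n*(off+np.arange(-12,12.1,.5))[:,None]
            px=proj(c,np.c_[ws,np.full(len(ws),5.5)]).astype(np.float32)
            v=cv2.remap(g.astype(np.float32),px[:,0].reshape(1,-1),px[:,1].reshape(1,-1),cv2.INTER_CUBIC).ravel()
            w=np.clip(v-np.percentile(v,50),0,None)**2; P.append((a,(w*(off+np.arange(-12,12.1,.5))).sum()/w.sum()))
        P=np.array(P);k=np.polyfit(P[:,0],P[:,1],1);print(nm,"rib",off,"slope",k[0].round(4),"at0",k[1].round(2),"rms",np.std(P[:,1]-np.polyval(k,P[:,0])).round(2))
# box top, mug, bottle
h=t["hsv"]
for nm,m,z in(("box",(h[...,0]>100)&(h[...,0]<125)&(h[...,1]>110),74),("mug",(h[...,0]>50)&(h[...,0]<90)&(h[...,1]>120),92)):
    for k in blobs(m,200):
        r=cv2.minAreaRect(k)
        if 200<r[0][0]<420 and 100<r[0][1]<170: print(nm,plane(t,cv2.boxPoints(r),z)[:,:2].round().tolist())
print("bottle cap",plane(t,[(305.5,122.5)],85).round())
E
```

```text
clip left edge(z34) [[509.0, 314.4], [426.4, 283.3]]
clip blade L,R, cap L,R [[548.3, 332.2], [566.1, 295.5], [411.1, 275.2], [427.0, 242.3]]
clip scene z34: cap topL,R; farL [[435.3, 246.7], [422.3, 272.4], [534.9, 288.3], [518.1, 316.2]]
switch (232.0, 214.5) [[469.5 281.8  34. ]]
switch (432.0, 169.41666666666666) [[465.6 281.1  34. ]]
comb top: tips L,R (z8) [[552.8, -296.2], [562.1, -343.2]]
comb bar L,R (z12) [[465.2, -311.0], [473.4, -368.2]]
comb handle left edge, right edge (z14) [[458.4, -328.1], [390.5, -346.5], [462.6, -342.6], [393.4, -357.6]]
comb scene: bar corners L R back z12 [[466.3, -359.0], [464.4, -316.8]]
comb scene handle end L,R z14, bar end L,R [[388.5, -361.6], [388.5, -352.3], [465.8, -345.7], [460.6, -334.6]]
thick top: tailfar,tailnear,headfar,headnear [[448.0, -73.7], [434.5, -73.8], [453.8, -132.9], [428.9, -133.1]]
thick scene top: backhead,backtail,fronthead,fronttail [[429.8, -131.8], [432.2, -76.6], [451.0, -128.0], [450.9, -75.9]]
thick scene bottom front head, tail [[450.2, -128.1], [445.9, -75.8]]
thin top: tailfar,tailnear,headfar,headnear [[432.3, 160.6], [426.7, 158.3], [451.1, 104.3], [434.7, 102.4]]
thin scene top: backhead, tail, fronthead [[432.3, 103.5], [427.7, 158.9], [445.2, 110.7], [428.6, 159.7]]
thin scene bottom front head,tail [[442.5, 111.8], [426.1, 161.6]]
top rib -40 slope -0.0033 at0 -40.12 rms 0.28
top rib 40 slope -0.0021 at0 39.85 rms 0.27
scene rib -40 slope -0.001 at0 -42.75 rms 0.14
scene rib 40 slope 0.0011 at0 37.35 rms 0.25
box [[658.0, 339.0], [761.0, 326.0], [737.0, 178.0], [635.0, 191.0]]
bottle cap [[778.  32.  85.]]
```

Mat: centre about (624.1, 20.9), yaw −0.143. Clipper: about (474, 281), yaw 0.39. Thick guard: about (440, −103), yaw about 1.57. Thin guard: about (435, 131), yaw about 1.8. Comb: bar at about (468, −338), yaw about 0.21. I'll start with the clipper.

```bash
cat > plan.py <<'E'
import numpy as np,sys,ast
from plant import get_obs
# waypoints x,y,z,yaw (mm,rad) -> dp (m, tool axes) and turn, chained from measured pose
o=get_obs(); p=np.array(o["tool_pos"]); y=o["tcp_rot"][2]
print("now",p.round(1),"rpy",np.round(o["tcp_rot"],4),"t",round(o["time"],2),"w",round(o["grip_width"],1),"q6",round(o["joint_positions"][5],2))
for w in ast.literal_eval(sys.argv[1]):
    d=np.array(w[:3])-p; c,s=np.cos(y),np.sin(y)
    L=[d[0]*c+d[1]*s, d[0]*s-d[1]*c, -d[2]]; t=-(w[3]-y)
    print("dp",(np.array(L)/1e3).round(4).tolist(),"rz",round(t,3),"rows>=",int(np.ceil(max(np.linalg.norm(L)/62.5,abs(np.degrees(t))/10.7))))
    p=np.array(w[:3],float);y=w[3]
E
python3 plan.py "[(450,-250,200,.39),(474,281,150,.39),(474,281,4,.39)]"
python3 - <<'E'
from h import *
s=cap("scene")
for z in(8,20): print(plane(s,[(461,193.8),(450,198)],z)[:,:2].round(1).tolist())
E
```

```text
now [ 157.6 -500.7  226.6] rpy [-3.1414 -0.      0.3048] t 0.4 w 91.9 q6 -0.15
dp [0.3542, -0.1514, 0.0266] rz -0.085 rows>= 7
dp [0.2241, -0.482, 0.05] rz -0.0 rows>= 9
dp [0.0, 0.0, 0.146] rz -0.0 rows>= 3
[[547.5, 341.8], [559.3, 306.7]]
[[560.0, 335.3], [571.7, 300.6]]
```

```bash
python3 -m pendant '{"dp":[[0.354,-0.151,0.027],[0.354,-0.151,0.027],[0.354,-0.151,0.027],[0.354,-0.151,0.027],[0.354,-0.151,0.027],[0.354,-0.151,0.027],[0.354,-0.151,0.027],[0.354,-0.151,0.027]],"rotation":[[0,0,-0.085],[0,0,-0.085],[0,0,-0.085],[0,0,-0.085],[0,0,-0.085],[0,0,-0.085],[0,0,-0.085],[0,0,-0.085]]}' 0.0918
python3 plan.py "[(478,284,120,.40)]"
```

```text
time: 1.45
tool_pos: [449.9, -250.4, 199.6]
tcp_rot: [-3.142, 0.001, 0.391]
contact_force: [-0.2, -0.6, 0.1]
grip_width: 91.9
finger_force: 0.0
now [ 449.9 -250.4  199.6] rpy [-3.1416e+00  6.0000e-04  3.9140e-01] t 1.45 w 91.9 q6 0.52
dp [0.2298, -0.4832, 0.0796] rz -0.009 rows>= 9
```

```bash
python3 -m pendant '{"dp":[[0.23,-0.483,0.08],[0.23,-0.483,0.08],[0.23,-0.483,0.08],[0.23,-0.483,0.08],[0.23,-0.483,0.08],[0.23,-0.483,0.08],[0.23,-0.483,0.08],[0.23,-0.483,0.08]],"rotation":[[0,0,-0.009],[0,0,-0.009],[0,0,-0.009],[0,0,-0.009],[0,0,-0.009],[0,0,-0.009],[0,0,-0.009],[0,0,-0.009]]}'
python3 -m pendant '{"dp":[[0,0,0],[0,0,0]],"rotation":[[0,0,0],[0,0,0]]}'
python3 plan.py "[(478,284,70,.40),(478,284,4,.40)]"
python3 - <<'E'
from h import *
t=cap("top");s=cap("scene")
C=np.zeros((400,800,3),np.uint8);C[:,:400]=crop(t,200,160,260,220,400/60) if 0 else crop(t,195,170,275,250,5);C[:,400:]=crop(s,390,135,470,215,5);cv2.imwrite("pics/g1.png",C)
E
```

```text
time: 2.45
tool_pos: [477.8, 243.1, 125.9]
tcp_rot: [3.141, -0.001, 0.396]
contact_force: [0.7, -1.1, 0.7]
grip_width: 91.9
finger_force: 0.0
time: 2.7
tool_pos: [477.3, 241.5, 125.8]
tcp_rot: [3.141, 0.001, 0.398]
contact_force: [0.3, -1.1, -0.9]
grip_width: 91.5
finger_force: 0.0
now [477.3 241.5 125.8] rpy [3.1409e+00 5.0000e-04 3.9760e-01] t 2.7 w 91.5 q6 1.5
dp [0.0171, -0.0389, 0.0558] rz -0.002 rows>= 2
dp [0.0, 0.0, 0.066] rz -0.0 rows>= 2
```

View pics/g1.png

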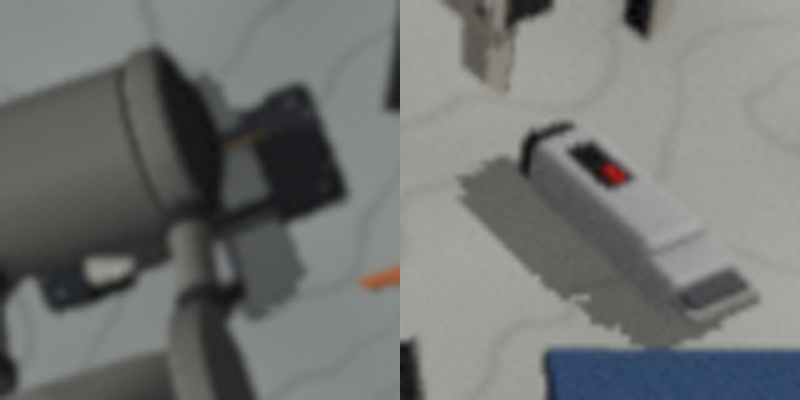

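The scene crop shows the clipper clear below the open fingers, with its cap at scene (418,163) and blade at (457,195). I'll go down and grip.

```bash
python3 -m pendant '{"dp":[[0.017,-0.039,0.056],[0.017,-0.039,0.056],[0.017,-0.039,0.056],[0.017,-0.039,0.09],[0.017,-0.039,0.121],[0.017,-0.039,0.121],[0.017,-0.039,0.121]],"rotation":[[0,0,0],[0,0,0],[0,0,0],[0,0,0],[0,0,0],[0,0,0],[0,0,0]]}'
python3 -m pendant '{"dp":[[0,0,0],[0,0,0],[0,0,0],[0,0,0],[0,0,0],[0,0,0],[0,0,0],[0,0,0]],"rotation":[[0,0,0],[0,0,0],[0,0,0],[0,0,0],[0,0,0],[0,0,0],[0,0,0],[0,0,0]]}' 0.0
```

```text
time: 3.68
tool_pos: [478.9, 285.5, 6.7]
tcp_rot: [3.141, -0.003, 0.398]
contact_force: [0.6, 0.5, 0.1]
grip_width: 91.9
finger_force: 0.0
time: 4.68
tool_pos: [477.5, 285.7, 4.7]
tcp_rot: [3.141, 0.0, 0.399]
contact_force: [-0.5, -1.5, 0.1]
grip_width: 41.7
finger_force: 29.8
```

```bash
python3 -m pendant '{"dp":[[0,0,-0.03],[0,0,-0.06],[0,0,-0.1],[0,0,-0.1],[0,0,-0.1]],"rotation":[[0,0,0],[0,0,0],[0,0,0],[0,0,0],[0,0,0]]}'
python3 plan.py "[(624.1,20.9,60,-.143)]"
```

```text
time: 5.3
tool_pos: [476.6, 285.4, 103.6]
tcp_rot: [3.142, 0.002, 0.399]
contact_force: [-0.0, 0.4, -2.7]
grip_width: 41.9
finger_force: 29.8
now [476.6 285.4 103.6] rpy [3.1416e+00 2.2000e-03 3.9870e-01] t 5.3 w 41.9 q6 1.57
dp [0.0333, 0.3011, 0.0436] rz 0.542 rows>= 5
```

```bash
python3 -m pendant '{"dp":[[0.006,0.05,0],[0.012,0.1,0.01],[0.018,0.15,0.02],[0.024,0.2,0.03],[0.03,0.25,0.04],[0.0333,0.3011,0.0436],[0.0333,0.3011,0.0436],[0.0333,0.3011,0.0436]],"rotation":[[0,0,0.1],[0,0,0.2],[0,0,0.3],[0,0,0.4],[0,0,0.5],[0,0,0.542],[0,0,0.542],[0,0,0.542]]}'
python3 -m pendant '{"dp":[[0,0,0],[0,0,0],[0,0,0]],"rotation":[[0,0,0],[0,0,0],[0,0,0]]}'
python3 plan.py "[(624.1,20.9,20,-.143)]"
python3 - <<'E'
from h import *
t=cap("top");s=cap("scene")
cv2.imwrite("pics/g2.png",np.hstack([crop(t,260,130,340,210,5),crop(s,300,160,400,260,4)]))
E
```

```text
time: 6.3
tool_pos: [623.7, 21.5, 59.2]
tcp_rot: [-3.141, 0.004, -0.144]
contact_force: [0.7, 0.6, -2.7]
grip_width: 41.7
finger_force: 29.8
time: 6.68
tool_pos: [625.0, 22.0, 61.4]
tcp_rot: [3.142, -0.0, -0.142]
contact_force: [-0.2, -0.2, -2.7]
grip_width: 41.8
finger_force: 29.8
now [625.   22.   61.4] rpy [ 3.1415e+00 -3.0000e-04 -1.4200e-01] t 6.67 w 41.8 q6 1.63
dp [-0.0007, 0.0012, 0.0414] rz 0.001 rows>= 1
```

View pics/g2.png

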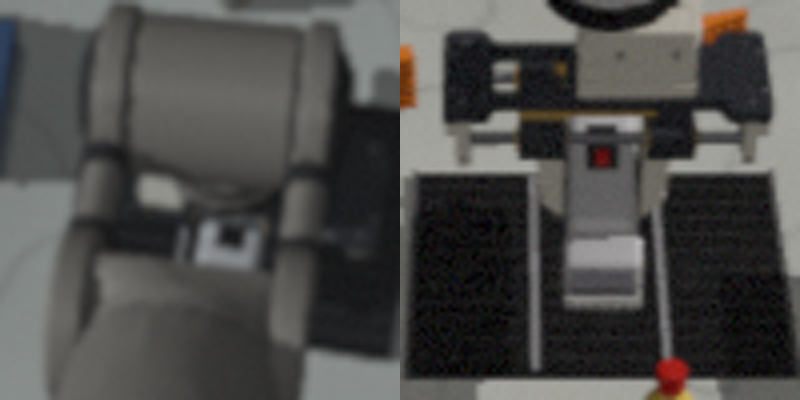

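```bash
python3 - <<'E'
from h import *
s=cap("scene")
a=-.143;R=np.array([[np.cos(a),-np.sin(a)],[np.sin(a),np.cos(a)]])
for z in(57,61,65):
    w=plane(s,[(341,236.2),(360.7,236.2)],z)[:,:2]; print(z,((w-[625,22])@R).round(1).tolist())
E
python3 -m pendant '{"dp":[[-0.0007,0.0012,0.03],[-0.0007,0.0012,0.047],[-0.0007,0.0012,0.0515],[-0.0007,0.0012,0.0515],[-0.0007,0.0012,0.0515]],"rotation":[[0,0,0],[0,0,0],[0,0,0],[0,0,0],[0,0,0]]}'
```

```text
57 [[80.0, -25.0], [80.1, 21.3]]
61 [[83.8, -25.2], [83.8, 20.9]]
65 [[87.5, -25.3], [87.6, 20.6]]
time: 7.45
tool_pos: [625.0, 20.1, 10.4]
tcp_rot: [-3.142, -0.002, -0.143]
contact_force: [-0.7, -0.8, -3.6]
grip_width: 42.2
finger_force: 29.8
```

```bash
python3 -m pendant '{"dp":[[0,-0.0014,0],[0,-0.0014,0.0008],[0,-0.0014,0.0014],[0,-0.0014,0.0014],[0,-0.0014,0.0014]],"rotation":[[0,0,0],[0,0,0],[0,0,0],[0,0,0],[0,0,0]]}'
python3 -m pendant '{"dp":[[0,0,0],[0,0,0],[0,0,0],[0,0,0]],"rotation":[[0,0,0],[0,0,0],[0,0,0],[0,0,0]]}' 0.06
python3 -m pendant '{"dp":[[0,0,-0.03],[0,0,-0.07],[0,0,-0.12],[0,0,-0.12],[0,0,-0.12]],"rotation":[[0,0,0],[0,0,0],[0,0,0],[0,0,0],[0,0,0]]}' 
python3 plan.py "[(560,-200,130,0.05),(440,-344,70,.21)]"
```

```text
time: 8.07
tool_pos: [624.5, 21.6, 8.7]
tcp_rot: [-3.142, -0.0, -0.143]
contact_force: [-1.0, 0.5, 2.9]
grip_width: 41.9
finger_force: 29.8
time: 8.57
tool_pos: [624.4, 21.4, 8.2]
tcp_rot: [3.141, -0.0, -0.143]
contact_force: [0.7, -0.5, -0.2]
grip_width: 60.1
finger_force: 0.0
time: 9.2
tool_pos: [624.0, 21.5, 127.8]
tcp_rot: [3.141, 0.001, -0.143]
contact_force: [0.1, 0.6, -0.6]
grip_width: 59.7
finger_force: 0.0
now [624.   21.5 127.8] rpy [ 3.1414e+00  7.0000e-04 -1.4330e-01] t 9.2 w 59.7 q6 1.63
dp [-0.0317, 0.2284, -0.0022] rz -0.193 rows>= 4
dp [-0.127, 0.1378, 0.06] rz -0.16 rows>= 4
```

```bash
python3 -m pendant '{"dp":[[-0.016,0.05,0],[-0.032,0.1,0],[-0.048,0.15,0],[-0.06,0.2,0],[-0.08,0.25,0],[-0.1,0.3,0.01],[-0.12,0.34,0.02],[-0.12,0.34,0.03]],"rotation":[[0,0,-0.1],[0,0,-0.2],[0,0,-0.3],[0,0,-0.358],[0,0,-0.358],[0,0,-0.358],[0,0,-0.358],[0,0,-0.358]]}'
python3 plan.py "[(444,-342,40,.215),(444,-342,2.5,.215)]"
python3 - <<'E'
from h import *
t=cap("top");s=cap("scene")
cv2.imwrite("pics/g3.png",np.hstack([crop(t,260,130,340,210,5),crop(s,300,180,400,280,4)]))
E
```

```text
time: 10.2
tool_pos: [454.8, -299.7, 96.3]
tcp_rot: [-3.14, 0.002, 0.21]
contact_force: [0.2, 0.5, -0.4]
grip_width: 60.2
finger_force: 0.0
now [ 454.8 -299.7   96.3] rpy [-3.1396e+00  2.1000e-03  2.1040e-01] t 10.2 w 60.2 q6 0.64
dp [-0.0194, 0.0391, 0.0563] rz -0.005 rows>= 2
dp [0.0, 0.0, 0.0375] rz -0.0 rows>= 1
```

View pics/g3.png

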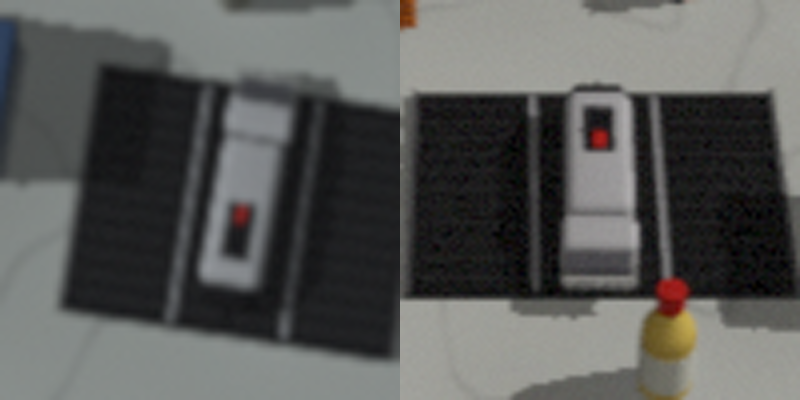

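```bash
python3 - <<'E'
from h import *
t=cap("top");s=cap("scene")
a=-.143;R=np.array([[np.cos(a),-np.sin(a)],[np.sin(a),np.cos(a)]]);C=[624.3,22]
m=lambda c,p,z:((plane(c,[p],z)[:,:2]-C)@R).round(1).tolist()
for z in(5,12,20,34): print(z,"tip top",m(t,(313.3,144.8),z),"tip scene",m(s,(349.8,251.7),z),"capend top",m(t,(304.8,186.6),z),"cap scene",m(s,(349.5,201.8),z))
for n,c in(("top",t),("scene",s)):
    h=c["hsv"];k=((h[...,0]<8)|(h[...,0]>172))&(h[...,1]>130)&(h[...,2]>60)
    for b in blobs(k,2):
        q=cv2.moments(b);p=(q["m10"]/q["m00"],q["m01"]/q["m00"]); w=m(c,p,38)[0]
        if abs(w[0])<90 and abs(w[1])<60: print(n,p,"switch",w)
# silver body edges across lane at several stations, on z=34
for n,c in(("top",t),("scene",s)):
    g=c["hsv"][...,2].astype(np.float32)
    for x in(-35,-20,-5,10,20):
        o=np.arange(-38,38.1,.5);w=np.array(C)+np.c_[np.full(len(o),x),o]@R.T
        px=proj(c,np.c_[w,np.full(len(o),30.)]).astype(np.float32)
        v=cv2.remap(g,px[:,:1].T.copy(),px[:,1:].T.copy(),cv2.INTER_LINEAR).ravel()
        i=np.where(v>100)[0];i=i[abs(o[i])<30];print(n,x,"edges at z30",o[i].min(),o[i].max())
E
python3 -m pendant '{"dp":[[-0.0194,0.0391,0.03],[-0.0194,0.0391,0.056],[-0.0194,0.0391,0.056],[-0.0194,0.0391,0.056]],"rotation":[[0,0,-0.005],[0,0,-0.005],[0,0,-0.005],[0,0,-0.005]]}'
python3 plan.py "[(444,-342,2.5,.215)]"
```

```text
5 tip top [[97.4, -1.2]] tip scene [[83.1, -2.8]] capend top [[-54.1, 5.2]] cap scene [[-93.8, 2.1]]
12 tip top [[95.9, -1.6]] tip scene [[89.3, -3.2]] capend top [[-54.8, 4.7]] cap scene [[-86.3, 1.7]]
20 tip top [[94.2, -2.1]] tip scene [[96.4, -3.7]] capend top [[-55.6, 4.2]] cap scene [[-77.7, 1.2]]
34 tip top [[91.2, -2.9]] tip scene [[108.8, -4.5]] capend top [[-57.1, 3.3]] cap scene [[-62.6, 0.3]]
top (307.90476190476187, 172.9047619047619) switch [-9.2, -0.1]
scene (349.5, 214.0) switch [-13.4, -1.4]
top -35 edges at z30 -15.5 22.5
top -20 edges at z30 -16.0 22.5
top -5 edges at z30 -16.5 22.5
top 10 edges at z30 -17.0 22.0
top 20 edges at z30 -17.0 21.0
scene -35 edges at z30 -19.5 20.0
scene -20 edges at z30 -19.5 19.5
scene -5 edges at z30 -20.0 20.0
scene 10 edges at z30 -20.5 20.0
scene 20 edges at z30 -20.5 19.5
time: 10.9
tool_pos: [447.6, -339.7, 43.3]
tcp_rot: [3.141, -0.001, 0.221]
contact_force: [0.0, 0.4, -0.1]
grip_width: 60.0
finger_force: 0.0
now [ 447.6 -339.7   43.3] rpy [ 3.1405e+00 -8.0000e-04  2.2140e-01] t 10.9 w 60.0 q6 0.56
dp [-0.004, 0.0015, 0.0408] rz 0.006 rows>= 1
```

The clipper lies centred across its lane but about 9 mm too far forward (blade tip at about +94 instead of +84). I'll mend that after the comb. Now the comb grasp.

```bash
python3 -m pendant '{"dp":[[-0.003,0.0015,0.02],[-0.003,0.0015,0.036],[-0.003,0.0015,0.04],[-0.003,0.0015,0.04]],"rotation":[[0,0,0],[0,0,0],[0,0,0],[0,0,0]]}'
python3 -m pendant '{"dp":[[0,0,0],[0,0,0],[0,0,0],[0,0,0],[0,0,0],[0,0,0],[0,0,0]],"rotation":[[0,0,0],[0,0,0],[0,0,0],[0,0,0],[0,0,0],[0,0,0],[0,0,0]]}' 0.0
python3 -m pendant '{"dp":[[0,0,-0.03],[0,0,-0.06],[0,0,-0.1],[0,0,-0.1],[0,0,-0.1]],"rotation":[[0,0,0],[0,0,0],[0,0,0],[0,0,0],[0,0,0]]}'
python3 plan.py "[(583,-53,60,-.143)]"
python3 - <<'E'
from h import *
s=cap("scene");t=cap("top")
cv2.imwrite("pics/g4.png",np.hstack([crop(s,160,130,260,230,4),crop(t,370,165,450,245,5)]))
E
```

```text
time: 11.4
tool_pos: [444.1, -342.3, 2.5]
tcp_rot: [3.141, -0.0, 0.22]
contact_force: [0.6, -0.6, 0.2]
grip_width: 60.0
finger_force: 0.0
time: 12.28
tool_pos: [443.9, -342.4, 2.4]
tcp_rot: [3.141, -0.0, 0.22]
contact_force: [-0.3, -0.5, 0.9]
grip_width: 17.4
finger_force: 30.0
time: 12.9
tool_pos: [443.5, -341.9, 101.6]
tcp_rot: [-3.141, 0.001, 0.22]
contact_force: [-0.7, 0.3, -1.1]
grip_width: 17.7
finger_force: 30.0
now [ 443.5 -341.9  101.6] rpy [-3.1407e+00  6.0000e-04  2.1980e-01] t 12.9 w 17.7 q6 0.56
dp [0.1991, -0.2516, 0.0416] rz 0.363 rows>= 6
```

View pics/g4.png

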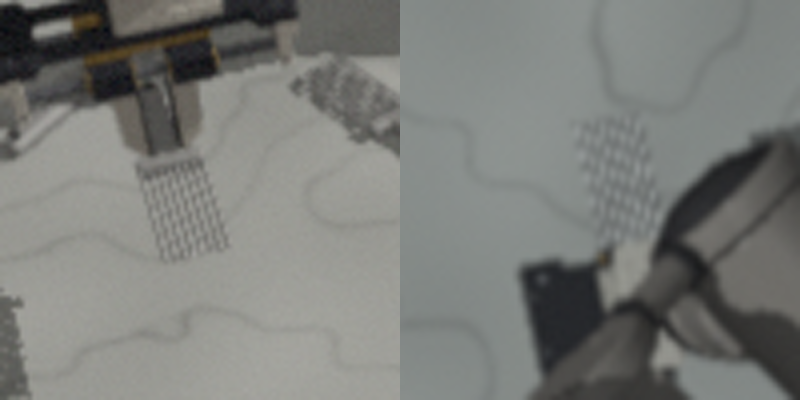

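The comb is held. Its tine tips are at scene (201,195)–(217,192) and top (404.6,190)–(418,187.4).

```bash
python3 - <<'E'
from h import *
s=cap("scene");t=cap("top")
a=.2198;R=np.array([[np.cos(a),-np.sin(a)],[np.sin(a),np.cos(a)]]);C=[443.5,-341.9]
for z in(103,105):
    print(z,((plane(s,[(200.7,195.3),(217,191.8)],z)[:,:2]-C)@R).round(1).tolist(),((plane(t,[(404.4,189.8),(417.8,187.3)],z)[:,:2]-C)@R).round(1).tolist(),"bar front",((plane(s,[(194.5,171),(211,168.5)],z+6)[:,:2]-C)@R).round(1).tolist())
E
python3 -m pendant '{"dp":[[0.03,-0.04,0],[0.06,-0.08,0],[0.1,-0.12,0],[0.13,-0.165,0.01],[0.16,-0.21,0.02],[0.199,-0.2516,0.03],[0.199,-0.2516,0.0416],[0.199,-0.2516,0.0416]],"rotation":[[0,0,0.06],[0,0,0.12],[0,0,0.2],[0,0,0.28],[0,0,0.363],[0,0,0.363],[0,0,0.363],[0,0,0.363]]}'
python3 plan.py "[(583,-53,60,-.143)]"
```

```text
103 [[114.2, -22.7], [115.9, 17.7]] [[117.8, 21.7], [116.7, -23.2]] bar front [[22.6, -21.0], [28.1, 21.1]]
105 [[116.5, -22.8], [118.2, 17.5]] [[117.7, 22.1], [116.6, -22.7]] bar front [[25.2, -21.1], [30.6, 20.9]]
time: 14.1
tool_pos: [582.0, -53.2, 58.9]
tcp_rot: [3.141, 0.004, -0.142]
contact_force: [0.3, -0.6, -0.3]
grip_width: 17.5
finger_force: 30.0
now [582.  -53.2  58.9] rpy [ 3.1415  0.0037 -0.1423] t 14.1 w 17.5 q6 1.49
dp [0.001, -0.0004, -0.0011] rz 0.001 rows>= 1
```

```bash
python3 -m pendant '{"dp":[[0.004,0,0],[0.0042,-0.0004,0],[0.0042,-0.0004,0],[0.0042,-0.0004,0]],"rotation":[[0,0,0.001],[0,0,0.001],[0,0,0.001],[0,0,0.001]]}'
python3 plan.py "[(586.2,-53.3,7,-.143)]"
```

```text
time: 14.6
tool_pos: [587.4, -54.0, 60.9]
tcp_rot: [3.141, -0.0, -0.145]
contact_force: [-0.3, -0.7, -0.8]
grip_width: 17.5
finger_force: 30.0
now [587.4 -54.   60.9] rpy [ 3.1415e+00 -3.0000e-04 -1.4480e-01] t 14.6 w 17.5 q6 1.49
dp [-0.0013, -0.0005, 0.0539] rz -0.002 rows>= 1
```

```bash
python3 -m pendant '{"dp":[[-0.001,-0.0005,0.025],[-0.001,-0.0005,0.045],[-0.001,-0.0005,0.052],[-0.001,-0.0005,0.054],[-0.001,-0.0005,0.054]],"rotation":[[0,0,0],[0,0,0],[0,0,0],[0,0,0],[0,0,0]]}'
python3 plan.py "[(586.2,-53.3,6.4,-.143)]"
```

```text
time: 15.22
tool_pos: [587.0, -53.1, 7.3]
tcp_rot: [3.141, -0.001, -0.144]
contact_force: [0.3, -0.1, -0.8]
grip_width: 17.6
finger_force: 30.0
now [587.  -53.1   7.3] rpy [ 3.1414e+00 -1.1000e-03 -1.4420e-01] t 15.22 w 17.6 q6 1.49
dp [-0.0007, 0.0003, 0.0009] rz -0.001 rows>= 1
```

```bash
python3 -m pendant '{"dp":[[0,0,0.0007],[0,0,0.0007],[0,0,0.0007]],"rotation":[[0,0,0],[0,0,0],[0,0,0]]}'
python3 -m pendant '{"dp":[[0,0,0],[0,0,0],[0,0,0],[0,0,0]],"rotation":[[0,0,0],[0,0,0],[0,0,0],[0,0,0]]}' 0.04
python3 -m pendant '{"dp":[[0,0,-0.03],[0,0,-0.07],[0,0,-0.1],[0,0,-0.1],[0,0,-0.1]],"rotation":[[0,0,0],[0,0,0],[0,0,0],[0,0,0],[0,0,0]]}'
python3 plan.py "[(624.4,21.6,100,-.143),(624.4,21.6,8.5,-.143)]"
```

```text
time: 15.6
tool_pos: [586.8, -53.0, 6.3]
tcp_rot: [3.141, -0.001, -0.144]
contact_force: [-0.4, 0.2, 1.0]
grip_width: 17.7
finger_force: 30.0
time: 16.1
tool_pos: [586.5, -53.0, 5.9]
tcp_rot: [3.141, -0.0, -0.144]
contact_force: [0.3, 0.4, -1.2]
grip_width: 40.0
finger_force: 0.0
time: 16.73
tool_pos: [586.0, -52.8, 105.2]
tcp_rot: [-3.142, 0.001, -0.144]
contact_force: [0.9, -0.0, -0.3]
grip_width: 39.9
finger_force: 0.0
now [586.  -52.8 105.2] rpy [-3.1416e+00  1.3000e-03 -1.4420e-01] t 16.73 w 39.9 q6 1.49
dp [0.0274, -0.0792, 0.0052] rz -0.001 rows>= 2
dp [0.0, -0.0, 0.0915] rz -0.0 rows>= 2
```

```bash
python3 -m pendant '{"dp":[[0.014,-0.04,0],[0.0274,-0.0792,0.005],[0.0274,-0.0792,0.005],[0.0274,-0.0792,0.005],[0.0274,-0.0792,0.045],[0.0274,-0.0792,0.08],[0.0274,-0.0792,0.0955],[0.0274,-0.0792,0.0955]],"rotation":[[0,0,0],[0,0,0],[0,0,0],[0,0,0],[0,0,0],[0,0,0],[0,0,0],[0,0,0]]}' 0.055
python3 -m pendant '{"dp":[[0,0,0],[0,0,0],[0,0,0],[0,0,0],[0,0,0]],"rotation":[[0,0,0],[0,0,0],[0,0,0],[0,0,0],[0,0,0]]}' 0.0
python3 plan.py "[(615.5,22.9,9.5,-.143)]"
```

```text
time: 17.73
tool_pos: [624.3, 20.7, 9.7]
tcp_rot: [3.141, 0.002, -0.145]
contact_force: [0.7, -0.4, 0.2]
grip_width: 55.2
finger_force: 0.0
time: 18.35
tool_pos: [626.0, 21.3, 12.0]
tcp_rot: [3.141, -0.003, -0.144]
contact_force: [-0.3, -1.5, 5.6]
grip_width: 42.0
finger_force: 29.9
now [626.   21.3  12. ] rpy [ 3.1415e+00 -2.8000e-03 -1.4410e-01] t 18.35 w 42.0 q6 1.63
dp [-0.0107, -0.0001, 0.0025] rz -0.001 rows>= 1
```

```bash
python3 -m pendant '{"dp":[[0,0,-0.0015],[0,0,-0.003],[-0.004,-0.0005,-0.003],[-0.009,-0.0005,-0.003],[-0.009,-0.0005,-0.003],[-0.009,-0.0005,-0.003]],"rotation":[[0,0,0],[0,0,0],[0,0,0],[0,0,0],[0,0,0],[0,0,0]]}'
python3 plan.py "[(615.5,23.3,8.9,-.143)]"
```

```text
time: 19.1
tool_pos: [616.2, 23.2, 13.5]
tcp_rot: [3.142, -0.0, -0.144]
contact_force: [-1.2, 0.9, -3.1]
grip_width: 42.1
finger_force: 29.8
now [616.2  23.2  13.5] rpy [ 3.1415e+00 -1.0000e-04 -1.4420e-01] t 19.1 w 42.1 q6 1.63
dp [-0.0007, 0.0001, 0.0046] rz -0.001 rows>= 1
```

```bash
python3 -m pendant '{"dp":[[0,0,0.0015],[0,0,0.003],[0,0,0.003],[0,0,0.003]],"rotation":[[0,0,0],[0,0,0],[0,0,0],[0,0,0]]}'
python3 -m pendant '{"dp":[[0,0,0],[0,0,0],[0,0,0],[0,0,0]],"rotation":[[0,0,0],[0,0,0],[0,0,0],[0,0,0]]}' 0.055
python3 -m pendant '{"dp":[[0,0,-0.03],[0,0,-0.07],[0,0,-0.11],[0,0,-0.11],[0,0,-0.11]],"rotation":[[0,0,0],[0,0,0],[0,0,0],[0,0,0],[0,0,0]]}'
python3 plan.py "[(520,-60,120,0),(440,-103,100,0)]"
```

```text
time: 19.6
tool_pos: [616.5, 23.2, 12.0]
tcp_rot: [3.141, -0.001, -0.144]
contact_force: [-5.2, -0.1, 8.6]
grip_width: 41.9
finger_force: 29.9
time: 20.1
tool_pos: [616.2, 23.3, 10.3]
tcp_rot: [3.142, 0.0, -0.144]
contact_force: [0.3, 1.2, 0.2]
grip_width: 55.3
finger_force: 0.0
time: 20.72
tool_pos: [615.7, 23.3, 119.8]
tcp_rot: [3.141, 0.001, -0.144]
contact_force: [-0.9, 0.7, 0.0]
grip_width: 54.8
finger_force: 0.0
now [615.7  23.3 119.8] rpy [ 3.1415e+00  1.0000e-03 -1.4420e-01] t 20.73 w 54.8 q6 1.63
dp [-0.0828, 0.0962, -0.0002] rz -0.144 rows>= 3
dp [-0.08, 0.043, 0.02] rz 0 rows>= 2
```

```bash
python3 -m pendant '{"dp":[[-0.025,0.02,0],[-0.05,0.04,0],[-0.075,0.06,0],[-0.1,0.08,0],[-0.12,0.1,0],[-0.14,0.12,0],[-0.15,0.14,0],[-0.15,0.14,0]],"rotation":[[0,0,-0.18],[0,0,-0.36],[0,0,-0.54],[0,0,-0.72],[0,0,-0.9],[0,0,-1.08],[0,0,-1.26],[0,0,-1.44]]}' 0.0918
python3 -m pendant '{"dp":[[0,0,0],[0,0,0],[0,0,0],[0,0,0],[0,0,0],[0,0,0],[0,0,0],[0,0,0]],"rotation":[[0,0,-0.18],[0,0,-0.36],[0,0,-0.54],[0,0,-0.72],[0,0,-0.9],[0,0,-1.08],[0,0,-1.26],[0,0,-1.44]]}'
python3 plan.py "[(440,-103,60,3.22),(440,-103,4,3.22)]"
python3 - <<'E'
from h import *
t=cap("top");s=cap("scene")
cv2.imwrite("pics/g5.png",np.hstack([crop(t,260,130,350,220,400/90),crop(s,290,185,410,305,400/120)]))
E
```

```text
time: 21.72
tool_pos: [446.0, -94.4, 119.2]
tcp_rot: [-3.138, -0.0, 1.3]
contact_force: [-0.7, 0.2, -0.4]
grip_width: 91.8
finger_force: 0.0
time: 22.72
tool_pos: [446.7, -93.4, 119.1]
tcp_rot: [-3.141, -0.003, 2.742]
contact_force: [0.4, -0.3, 0.0]
grip_width: 91.7
finger_force: 0.0
now [446.7 -93.4 119.1] rpy [-3.1414e+00 -3.0000e-03  2.7418e+00] t 22.73 w 91.7 q6 -1.55
dp [0.0025, -0.0115, 0.0591] rz -0.478 rows>= 3
dp [-0.0, 0.0, 0.056] rz -0.0 rows>= 1
```

View pics/g5.png

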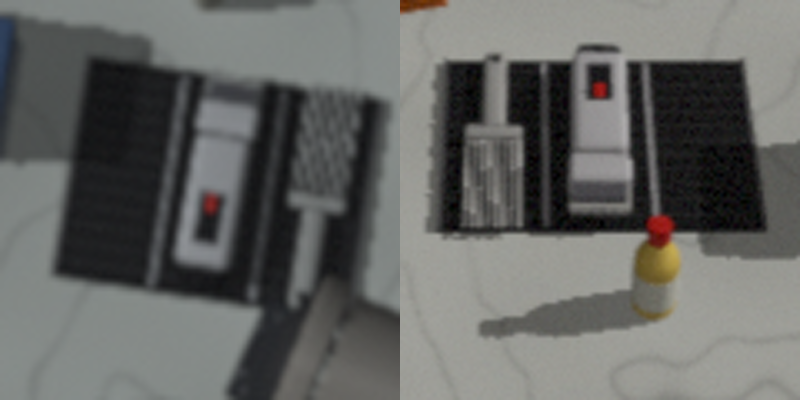

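The clipper's blade is now inside the mat's far edge, at about top (313,148) and scene (350,249). The comb is centred in the mug-side lane with its tines away from the robot. Next, the thick guard.

```bash
python3 -m pendant '{"dp":[[0.0025,-0.0115,0],[0.0025,-0.0115,0.02],[0.0025,-0.0115,0.05],[0.0025,-0.0115,0.059],[0.0025,-0.0115,0.09],[0.0025,-0.0115,0.11],[0.0025,-0.0115,0.115],[0.0025,-0.0115,0.115]],"rotation":[[0,0,-0.18],[0,0,-0.36],[0,0,-0.478],[0,0,-0.478],[0,0,-0.478],[0,0,-0.478],[0,0,-0.478],[0,0,-0.478]]}'
python3 -m pendant '{"dp":[[0,0,0],[0,0,0],[0,0,0],[0,0,0],[0,0,0],[0,0,0]],"rotation":[[0,0,0],[0,0,0],[0,0,0],[0,0,0],[0,0,0],[0,0,0]]}' 0.0
python3 plan.py "[]"
```

```text
time: 23.82
tool_pos: [441.0, -103.4, 5.7]
tcp_rot: [-3.142, -0.0, -3.071]
contact_force: [0.1, 0.5, 0.6]
grip_width: 91.8
finger_force: 0.0
time: 24.58
tool_pos: [440.9, -103.3, 5.6]
tcp_rot: [-3.141, 0.0, -3.069]
contact_force: [-0.8, -0.1, 4.4]
grip_width: 56.5
finger_force: 29.6
now [ 440.9 -103.3    5.6] rpy [-3.1414e+00  2.0000e-04 -3.0695e+00] t 24.57 w 56.5 q6 -2.04
```

```bash
cat > front.py <<'E'
from h import *
import sys
# flat front face: lower boundary of the orange blob cast onto z (scene camera)
x0,x1,z=int(sys.argv[1]),int(sys.argv[2]),float(sys.argv[3])
s=cap("scene");h=s["hsv"];m=((h[...,0]<20)&(h[...,1]>120)&(h[...,2]>50))
m=cv2.morphologyEx(m.astype(np.uint8),cv2.MORPH_CLOSE,np.ones((3,3)))
cv2.imwrite(f"pics/{sys.argv[4]}.png",crop(s,x0-25,int(sys.argv[5]),x1+25,int(sys.argv[5])+60,6))
m[:, :x0]=0;m[:,x1:]=0;m[:int(sys.argv[5])]=0;m[int(sys.argv[5])+60:]=0
k=blobs(m,30)[0].reshape(-1,2);print("blob",k.min(0),k.max(0))
cols=np.arange(k[:,0].min()+2,k[:,0].max()-1);low=np.array([k[k[:,0]==c][:,1].max() for c in cols])+.5
w=plane(s,np.c_[cols,low],z)[:,:2];vx,vy,px,py=cv2.fitLine(w.astype(np.float32),cv2.DIST_HUBER,0,.01,.01).ravel()
o=get_obs();p=np.array(o["tool_pos"]);y=o["tcp_rot"][2];d=np.array([px,py])-p[:2]
print("front line dir",round(float(np.arctan2(vy,vx)),3),"pt",px,py,"tool-frame x of front face",round(float(d[0]*np.cos(y)+d[1]*np.sin(y)),1),"yaw",y)
E
python3 front.py 280 310 0 f1 150
```

```text
blob [284 172] [303 188]
front line dir -1.493 pt 447.13947 -103.65514 tool-frame x of front face -6.2 yaw -3.0694373795403234
```

View pics/f1.png

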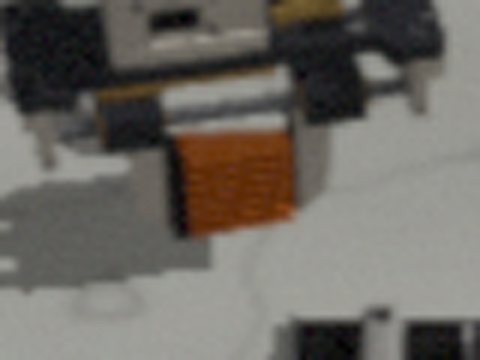

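The crop shows the thick guard squarely held, with its flat front's lower edge running (288,189)–(301,186). The guard sits about 2.5 mm toward the slope side of the tool.

```bash
python3 -m pendant '{"dp":[[0,0,-0.03],[0,0,-0.06],[0,0,-0.1],[0,0,-0.1],[0,0,-0.1],[0,0,-0.1],[0,0,-0.1],[0,0,-0.1]],"rotation":[[0,0,0],[0,0,0.15],[0,0,0.33],[0,0,0.51],[0,0,0.69],[0,0,0.87],[0,0,0.9],[0,0,0.9]]}'
python3 plan.py "[(634.4,92.3,70,1.428)]"
```

```text
time: 25.62
tool_pos: [440.7, -103.3, 105.3]
tcp_rot: [-3.141, -0.0, 2.317]
contact_force: [-0.6, -0.5, 0.2]
grip_width: 56.2
finger_force: 29.6
now [ 440.7 -103.3  105.3] rpy [-3.1414e+00 -2.0000e-04  2.3166e+00] t 25.62 w 56.2 q6 -1.15
dp [0.0122, 0.275, 0.0353] rz 0.889 rows>= 5
```

```bash
python3 -m pendant '{"dp":[[0.002,0.045,0],[0.004,0.09,0],[0.006,0.135,0],[0.008,0.18,0.01],[0.01,0.225,0.02],[0.0122,0.275,0.0353],[0.0122,0.275,0.0353],[0.0122,0.275,0.0353]],"rotation":[[0,0,0.15],[0,0,0.3],[0,0,0.45],[0,0,0.6],[0,0,0.75],[0,0,0.889],[0,0,0.889],[0,0,0.889]]}'
python3 -m pendant '{"dp":[[0,0,0],[0,0,0],[0,0,0]],"rotation":[[0,0,0],[0,0,0],[0,0,0]]}'
python3 plan.py "[(634.4,92.3,10.5,1.428)]"
```

```text
time: 26.62
tool_pos: [634.5, 91.6, 69.6]
tcp_rot: [-3.14, 0.001, 1.428]
contact_force: [-0.7, -0.4, 0.1]
grip_width: 56.3
finger_force: 29.6
time: 27.0
tool_pos: [635.1, 91.2, 70.7]
tcp_rot: [3.141, -0.0, 1.424]
contact_force: [0.1, 0.2, -0.4]
grip_width: 56.5
finger_force: 29.6
now [635.1  91.2  70.7] rpy [ 3.1409 -0.      1.4244] t 27.0 w 56.5 q6 0.17
dp [0.001, -0.0008, 0.0602] rz -0.004 rows>= 1
```

```bash
python3 -m pendant '{"dp":[[0.001,-0.001,0.03],[0.001,-0.001,0.05],[0.001,-0.001,0.06],[0.001,-0.001,0.0605],[0.001,-0.001,0.0605]],"rotation":[[0,0,-0.004],[0,0,-0.004],[0,0,-0.004],[0,0,-0.004],[0,0,-0.004]]}'
python3 plan.py "[(634.4,92.3,9.4,1.428)]"
```

```text
time: 27.62
tool_pos: [634.7, 92.8, 10.2]
tcp_rot: [3.141, -0.0, 1.429]
contact_force: [0.7, 0.2, -0.1]
grip_width: 56.3
finger_force: 29.7
now [634.7  92.8  10.2] rpy [ 3.1405e+00 -1.0000e-04  1.4287e+00] t 27.62 w 56.3 q6 0.17
dp [-0.0005, -0.0002, 0.0008] rz 0.001 rows>= 1
```

```bash
python3 -m pendant '{"dp":[[-0.0004,0,0.001],[-0.0004,0,0.001],[-0.0004,0,0.001]],"rotation":[[0,0,0],[0,0,0],[0,0,0]]}'
python3 -m pendant '{"dp":[[0,0,0],[0,0,0],[0,0,0],[0,0,0]],"rotation":[[0,0,0],[0,0,0],[0,0,0],[0,0,0]]}' 0.08
python3 -m pendant '{"dp":[[0,0,-0.03],[0,0,-0.07],[0,0,-0.11],[0,0,-0.11],[0,0,-0.11]],"rotation":[[0,0,0],[0,0,0],[0,0,0],[0,0,0],[0,0,0]]}'
python3 plan.py "[(435,131,110,0.319),(435,131,5,.319)]"
```

```text
time: 28.0
tool_pos: [634.6, 92.5, 9.2]
tcp_rot: [3.141, -0.0, 1.429]
contact_force: [0.3, -0.2, 3.4]
grip_width: 56.4
finger_force: 29.7
time: 28.5
tool_pos: [634.1, 92.4, 8.5]
tcp_rot: [-3.141, 0.0, 1.429]
contact_force: [0.7, -0.2, 0.3]
grip_width: 79.7
finger_force: 0.0
time: 29.12
tool_pos: [633.7, 92.4, 118.1]
tcp_rot: [-3.141, 0.0, 1.429]
contact_force: [0.5, -0.9, 0.1]
grip_width: 80.2
finger_force: 0.0
now [633.7  92.4 118.1] rpy [-3.1407e+00  3.0000e-04  1.4288e+00] t 29.12 w 80.2 q6 0.17
dp [0.0101, -0.2022, 0.0081] rz 1.11 rows>= 6
dp [0.0, 0.0, 0.105] rz -0.0 rows>= 2
```

```bash
python3 -m pendant '{"dp":[[0.003,-0.04,0],[0.006,-0.08,0],[0.01,-0.12,0],[0.01,-0.16,0],[0.0127,-0.1965,0],[0.0127,-0.1965,0.008],[0.0127,-0.1965,0.008],[0.0127,-0.1965,0.008]],"rotation":[[0,0,0.18],[0,0,0.36],[0,0,0.54],[0,0,0.72],[0,0,0.9],[0,0,1.08],[0,0,1.11],[0,0,1.11]]}'
python3 plan.py "[(440.3,133.4,5,.319)]"
python3 - <<'E'
from h import *
t=cap("top");s=cap("scene")
cv2.imwrite("pics/g6.png",np.hstack([crop(t,265,135,345,215,5),crop(s,320,185,420,285,4)]))
E
```

```text
time: 30.12
tool_pos: [441.5, 132.7, 110.2]
tcp_rot: [-3.142, 0.001, 0.321]
contact_force: [-0.1, 0.0, -0.5]
grip_width: 79.3
finger_force: 0.0
now [441.5 132.7 110.2] rpy [-3.1415e+00  1.1000e-03  3.2140e-01] t 30.12 w 79.3 q6 1.38
dp [-0.0009, -0.001, 0.1052] rz 0.002 rows>= 2
```

View pics/g6.png

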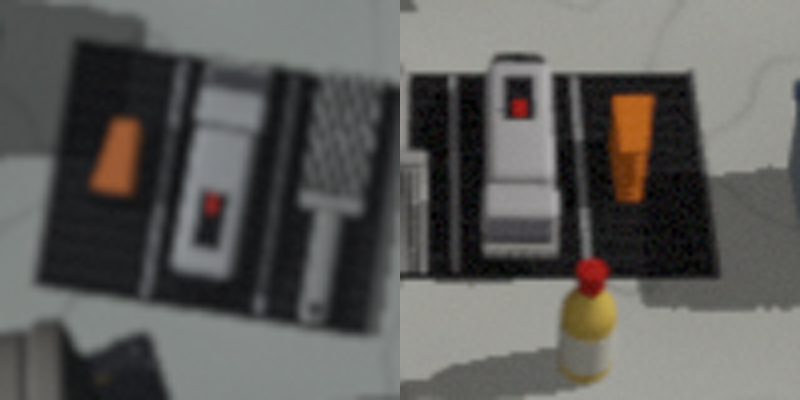

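The thick guard stands on the lane, head toward the robot and flat face to the clipper, at top (282–293, 158–174). I'll measure its flat side and the rib together in each view, and grip the thin guard.

```bash
cat > lane.py <<'E'
from h import *
import sys
# across-lane edges (mat frame about C) of orange at height z, and the rib, per camera
a=-.143;R=np.array([[np.cos(a),-np.sin(a)],[np.sin(a),np.cos(a)]]);C=np.array([624.3,22.])
o=np.arange(28,125,.5)
def line(c,img,x,o,z):
    w=C+np.c_[np.full(len(o),x),o]@R.T;px=proj(c,np.c_[w,np.full(len(o),float(z))]).astype(np.float32)
    return cv2.remap(img,px[:,:1].T.copy(),px[:,1:].T.copy(),cv2.INTER_LINEAR).ravel()
def edges(v,o):
    th=.5*v.max();i=np.where(v>th)[0];f=lambda i,j:o[i]+(th-v[i])/(v[j]-v[i])*(o[j]-o[i])
    return f(i[0]-1,i[0]),f(i[-1],i[-1]+1)
if __name__=="__main__":
  for n in("top","scene"):
    c=cap(n);b=c["pixels"].astype(np.float32);org=np.clip(b[...,0]-b[...,2]-20,0,None);g=b[...,2]
    for x in(-20,-10,0,10,20):
        e=edges(line(c,org,x,o,48),o);r=np.arange(33,47,.25);v=line(c,g,x,r,5.5);w=np.clip(v-np.median(v),0,None)**2
        e2=edges(line(c,org,x,o,5),o)
        print(n,x,"orange z48",np.round(e,1),"rib",round(float((w*r).sum()/w.sum()),1))
    l=np.arange(-60,60,.5)
    for y in(70,78,90):
        w=C+np.c_[l,np.full(len(l),y)]@R.T;px=proj(c,np.c_[w,np.full(len(l),48.)]).astype(np.float32)
        v=cv2.remap(org,px[:,:1].T.copy(),px[:,1:].T.copy(),cv2.INTER_LINEAR).ravel()
        if v.max()>30: print(n,"along y",y,np.round(edges(v,l),1))
E
python3 lane.py
python3 -m pendant '{"dp":[[-0.001,-0.001,0.03],[-0.001,-0.001,0.06],[-0.001,-0.001,0.09],[-0.001,-0.001,0.104],[-0.001,-0.001,0.105],[-0.001,-0.001,0.105]],"rotation":[[0,0,0],[0,0,0],[0,0,0],[0,0,0],[0,0,0],[0,0,0]]}'
python3 -m pendant '{"dp":[[0,0,0],[0,0,0],[0,0,0],[0,0,0],[0,0,0],[0,0,0]],"rotation":[[0,0,0],[0,0,0],[0,0,0],[0,0,0],[0,0,0],[0,0,0]]}' 0.0
python3 front.py 362 395 0 f2 135
```

```text
top -20 orange z48 [58.1 83.5] rib 40.3
top -10 orange z48 [57.9 83.1] rib 40.1
top 0 orange z48 [58.4 81.3] rib 40.3
top 10 orange z48 [58.9 79.5] rib 40.1
top 20 orange z48 [59.2 77.8] rib 40.1
top along y 70 [-21.3  28.6]
top along y 78 [-20.9  18.4]
scene -20 orange z48 [56.8 82. ] rib 37.6
scene -10 orange z48 [56.2 80.4] rib 37.5
scene 0 orange z48 [56.2 79.1] rib 37.4
scene 10 orange z48 [55.6 78. ] rib 37.7
scene 20 orange z48 [55.6 76.6] rib 37.8
scene along y 70 [-23.5  49.6]
scene along y 78 [-23.6  11.4]
time: 31.08
tool_pos: [440.9, 133.5, 6.4]
tcp_rot: [3.141, -0.001, 0.319]
contact_force: [-0.1, -0.9, -0.2]
grip_width: 79.9
finger_force: 0.0
time: 31.82
tool_pos: [440.4, 133.5, 6.0]
tcp_rot: [3.141, -0.001, 0.319]
contact_force: [-0.6, -0.8, 6.1]
grip_width: 55.6
finger_force: 30.0
blob [371 162] [387 179]
front line dir -1.237 pt 435.80832 137.94722 tool-frame x of front face -3.0 yaw 0.31882332604701724
```

View pics/f2.png

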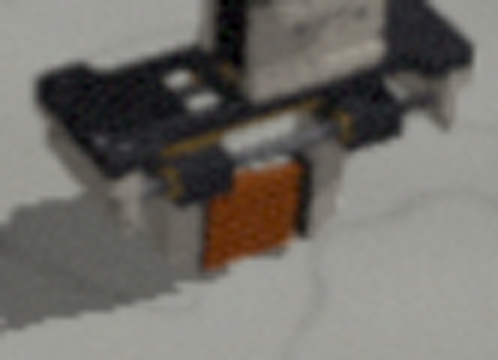

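The crop shows the thin guard held between the pads. The thick guard measures at mat y ≈ 70 (wanted 73.5), so I'll set the thin guard down with a small gap. Then I'll squeeze the pair across and slide it onto the lane centre.

```bash
python3 -m pendant '{"dp":[[0,0,-0.03],[0,0,-0.06],[0,0,-0.1],[0,0,-0.1],[0,0,-0.1],[0,0,-0.1]],"rotation":[[0,0,0],[0,0,-0.15],[0,0,-0.33],[0,0,-0.51],[0,0,-0.55],[0,0,-0.55]]}'
python3 plan.py "[(638,117.5,75,1.428)]"
```

```text
time: 32.62
tool_pos: [440.0, 133.5, 105.5]
tcp_rot: [-3.141, 0.0, 0.868]
contact_force: [0.1, -0.5, 0.2]
grip_width: 55.7
finger_force: 30.0
now [440.  133.5 105.5] rpy [-3.1415e+00  3.0000e-04  8.6830e-01] t 32.62 w 55.7 q6 0.83
dp [0.1158, 0.1614, 0.0305] rz -0.56 rows>= 4
```

```bash
python3 -m pendant '{"dp":[[0.03,0.04,0],[0.06,0.08,0],[0.09,0.12,0],[0.1158,0.1614,0.01],[0.1158,0.1614,0.03],[0.1158,0.1614,0.0305],[0.1158,0.1614,0.0305]],"rotation":[[0,0,-0.15],[0,0,-0.3],[0,0,-0.45],[0,0,-0.56],[0,0,-0.56],[0,0,-0.56],[0,0,-0.56]]}'
python3 -m pendant '{"dp":[[0,0,0],[0,0,0],[0,0,0]],"rotation":[[0,0,0],[0,0,0],[0,0,0]]}'
python3 plan.py "[(638,117.5,11,1.428)]"
```

```text
time: 33.5
tool_pos: [637.9, 117.8, 75.5]
tcp_rot: [-3.141, 0.0, 1.428]
contact_force: [-1.0, -0.1, 0.1]
grip_width: 55.9
finger_force: 30.0
time: 33.88
tool_pos: [638.3, 117.8, 75.7]
tcp_rot: [3.141, -0.0, 1.429]
contact_force: [0.6, -0.2, -0.4]
grip_width: 55.9
finger_force: 30.0
now [638.3 117.8  75.7] rpy [ 3.1408e+00 -1.0000e-04  1.4288e+00] t 33.88 w 55.9 q6 0.21
dp [-0.0003, -0.0002, 0.0647] rz 0.001 rows>= 2
```

```bash
python3 -m pendant '{"dp":[[0,0,0.03],[0,0,0.055],[0,0,0.064],[0,0,0.0655],[0,0,0.0655]],"rotation":[[0,0,0],[0,0,0],[0,0,0],[0,0,0],[0,0,0]]}'
python3 -m pendant '{"dp":[[0,0,0],[0,0,0],[0,0,0],[0,0,0]],"rotation":[[0,0,0],[0,0,0],[0,0,0],[0,0,0]]}' 0.08
python3 -m pendant '{"dp":[[0,0,-0.03],[0,0,-0.07],[0,0,-0.11],[0,0,-0.11],[0,0,-0.11]],"rotation":[[0,0,0],[0,0,0],[0,0,0],[0,0,0],[0,0,0]]}'
python3 plan.py "[(560,190,120,-0.143)]"
```

```text
time: 34.5
tool_pos: [638.7, 117.7, 10.3]
tcp_rot: [3.14, -0.0, 1.429]
contact_force: [0.2, -0.9, 0.2]
grip_width: 55.7
finger_force: 30.0
time: 35.0
tool_pos: [638.2, 117.6, 9.7]
tcp_rot: [3.142, 0.0, 1.429]
contact_force: [-0.7, -1.1, -0.4]
grip_width: 79.8
finger_force: 0.0
time: 35.62
tool_pos: [637.7, 117.6, 119.1]
tcp_rot: [-3.141, 0.0, 1.429]
contact_force: [-0.1, 0.2, -0.3]
grip_width: 79.8
finger_force: 0.0
now [637.7 117.6 119.1] rpy [-3.1406e+00  3.0000e-04  1.4288e+00] t 35.62 w 79.8 q6 0.21
dp [0.0607, -0.0872, -0.0009] rz 1.572 rows>= 9
```

```bash
python3 -m pendant '{"dp":[[0.005,-0.05,0],[0.01,-0.1,0],[0.01,-0.15,0],[0.01,-0.18,0],[0.01,-0.18,0],[0.01,-0.18,0],[0.01,-0.18,0],[0.01,-0.18,0]],"rotation":[[0,0,0.18],[0,0,0.36],[0,0,0.54],[0,0,0.72],[0,0,0.9],[0,0,1.08],[0,0,1.26],[0,0,1.44]]}' 0.055
python3 lane.py; python3 plan.py "[(480,145,120,-0.143)]"
python3 - <<'E'
from h import *
t=cap("top");s=cap("scene")
cv2.imwrite("pics/g7.png",np.hstack([crop(t,265,135,345,215,5),crop(s,320,185,420,285,4)]))
E
```

```text
time: 36.62
tool_pos: [460.4, 152.9, 118.2]
tcp_rot: [3.141, 0.003, -0.017]
contact_force: [0.2, 0.5, -0.4]
grip_width: 54.9
finger_force: 0.0
top -20 orange z48 [59.1 99.7] rib 40.2
top -10 orange z48 [ 57.9 100.2] rib 40.1
top 0 orange z48 [58.4 99.9] rib 40.3
top 10 orange z48 [ 58.9 100.2] rib 40.3
top 20 orange z48 [59.2 98.6] rib 40.1
top along y 70 [-21.3  28.6]
top along y 78 [-20.9  22.4]
top along y 90 [-27.5  22.1]
scene -20 orange z48 [56.7 97.4] rib 37.5
scene -10 orange z48 [56.2 97.3] rib 37.7
scene 0 orange z48 [56.1 97.6] rib 37.4
scene 10 orange z48 [55.9 97.8] rib 37.7
scene 20 orange z48 [55.7 94.9] rib 37.5
scene along y 70 [-23.5  43.1]
scene along y 78 [-23.7  10.2]
scene along y 90 [-28.6  20.8]
now [460.6 152.9 118.4] rpy [ 3.141e+00  2.700e-03 -1.250e-02] t 36.73 w 55.4 q6 1.75
dp [0.0195, 0.0076, -0.0016] rz 0.13 rows>= 1
```

View pics/g7.png

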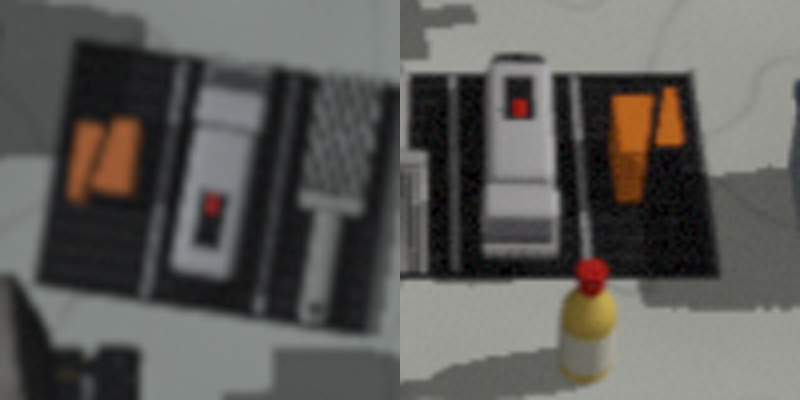

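Both guards stand head to tail, slopes facing: thick flat at mat y ≈ 59.9, thin flat at ≈ 98.5, so the gap is about 6.5 mm and the centre 79.2. A squeeze across would bring the gripper body over the box. I'll regrip each by its ends instead, moving the thick one +3.75 mm and the thin one about −2 mm.

```bash
python3 -m pendant '{"dp":[[0,0,0],[0,0,0],[0,0,0],[0,0,0],[0,0,0],[0,0,0],[0,0,0],[0,0,0]],"rotation":[[0,0,-0.18],[0,0,-0.36],[0,0,-0.54],[0,0,-0.72],[0,0,-0.9],[0,0,-1.08],[0,0,-1.26],[0,0,-1.44]]}' 0.075
python3 plan.py "[(633.6,86.3,100,1.428),(633.6,86.3,9.5,1.428)]"
```

```text
time: 37.83
tool_pos: [461.1, 153.0, 119.2]
tcp_rot: [-3.141, 0.0, 1.438]
contact_force: [-0.6, -0.0, -0.0]
grip_width: 75.2
finger_force: 0.0
now [461.1 153.  119.2] rpy [-3.1407e+00  4.0000e-04  1.4383e+00] t 37.83 w 75.2 q6 0.3
dp [-0.0433, 0.1798, 0.0192] rz 0.01 rows>= 3
dp [0.0, 0.0, 0.0905] rz -0.0 rows>= 2
```

```bash
python3 -m pendant '{"dp":[[-0.014,0.06,0],[-0.028,0.12,0],[-0.0433,0.1798,0.01],[-0.0433,0.1798,0.019],[-0.0433,0.1798,0.019]],"rotation":[[0,0,0.01],[0,0,0.01],[0,0,0.01],[0,0,0.01],[0,0,0.01]]}'
python3 -m pendant '{"dp":[[0,0,0],[0,0,0]],"rotation":[[0,0,0],[0,0,0]]}'
python3 plan.py "[(633.6,86.3,9.5,1.428)]"
```

```text
time: 38.45
tool_pos: [631.6, 84.8, 98.7]
tcp_rot: [-3.137, 0.001, 1.42]
contact_force: [-1.0, 0.1, 0.5]
grip_width: 74.5
finger_force: 0.0
time: 38.7
tool_pos: [632.9, 85.5, 101.6]
tcp_rot: [3.141, -0.0, 1.42]
contact_force: [-0.3, 0.3, -0.1]
grip_width: 75.2
finger_force: 0.0
now [632.9  85.5 101.6] rpy [ 3.1406e+00 -1.0000e-04  1.4203e+00] t 38.7 w 75.2 q6 0.16
dp [0.0009, 0.0006, 0.0921] rz -0.008 rows>= 2
```

```bash
python3 -m pendant '{"dp":[[0.0009,0.0006,0.04],[0.0009,0.0006,0.08],[0.0009,0.0006,0.0915],[0.0009,0.0006,0.0915]],"rotation":[[0,0,-0.008],[0,0,-0.008],[0,0,-0.008],[0,0,-0.008]]}'
python3 -m pendant '{"dp":[[0,0,0],[0,0,0],[0,0,0],[0,0,0],[0,0,0]],"rotation":[[0,0,0],[0,0,0],[0,0,0],[0,0,0],[0,0,0]]}' 0.0
python3 -m pendant '{"dp":[[0,0,-0.001],[0.0015,0,-0.001],[0.0038,0,-0.001],[0.0038,0,-0.001],[0.0038,0,0.0003],[0.0038,0,0.0003]],"rotation":[[0,0,0],[0,0,0],[0,0,0],[0,0,0],[0,0,0],[0,0,0]]}'
python3 -m pendant '{"dp":[[0,0,0],[0,0,0],[0,0,0],[0,0,0]],"rotation":[[0,0,0],[0,0,0],[0,0,0],[0,0,0]]}' 0.075
python3 -m pendant '{"dp":[[0,0,-0.03],[0,0,-0.06],[0,0,-0.07],[0,0,-0.07]],"rotation":[[0,0,0],[0,0,0],[0,0,0],[0,0,0]]}'
python3 plan.py "[(638.8,123,80,1.428)]"
```

```text
time: 39.2
tool_pos: [634.0, 85.8, 9.5]
tcp_rot: [-3.141, 0.0, 1.427]
contact_force: [0.5, 0.0, 0.8]
grip_width: 74.8
finger_force: 0.0
time: 39.83
tool_pos: [634.8, 85.5, 10.6]
tcp_rot: [3.139, -0.0, 1.427]
contact_force: [-0.6, -0.7, 6.1]
grip_width: 55.7
finger_force: 29.9
time: 40.58
tool_pos: [635.0, 89.4, 10.5]
tcp_rot: [3.14, -0.0, 1.427]
contact_force: [-3.2, -1.1, 13.0]
grip_width: 55.9
finger_force: 29.9
time: 41.08
tool_pos: [634.4, 89.3, 8.4]
tcp_rot: [-3.141, 0.0, 1.427]
contact_force: [-0.6, -0.4, 0.4]
grip_width: 75.0
finger_force: 0.0
time: 41.58
tool_pos: [634.7, 89.3, 79.0]
tcp_rot: [3.141, -0.0, 1.427]
contact_force: [-0.0, 0.0, -0.8]
grip_width: 75.2
finger_force: 0.0
now [634.7  89.3  79. ] rpy [ 3.1409 -0.      1.4268] t 41.58 w 75.2 q6 0.16
dp [0.0339, -0.0008, -0.001] rz -0.001 rows>= 1
```

```bash
python3 -m pendant '{"dp":[[0.0339,-0.0008,0],[0.0339,-0.0008,0],[0.0339,-0.0008,0.03],[0.0339,-0.0008,0.06],[0.0339,-0.0008,0.0692],[0.0339,-0.0008,0.0692]],"rotation":[[0,0,0],[0,0,0],[0,0,0],[0,0,0],[0,0,0],[0,0,0]]}'
python3 -m pendant '{"dp":[[0,0,0],[0,0,0],[0,0,0],[0,0,0],[0,0,0]],"rotation":[[0,0,0],[0,0,0],[0,0,0],[0,0,0],[0,0,0]]}' 0.0
python3 -m pendant '{"dp":[[0,0,-0.001],[-0.001,0,-0.001],[-0.002,0,-0.001],[-0.002,0,-0.001],[-0.002,0,0.0003],[-0.002,0,0.0003]],"rotation":[[0,0,0],[0,0,0],[0,0,0],[0,0,0],[0,0,0],[0,0,0]]}'
python3 -m pendant '{"dp":[[0,0,0],[0,0,0],[0,0,0],[0,0,0]],"rotation":[[0,0,0],[0,0,0],[0,0,0],[0,0,0]]}' 0.075
python3 -m pendant '{"dp":[[0,0,-0.03],[0,0,-0.06],[0,0,-0.1],[-0.01,-0.05,-0.1],[-0.01,-0.1,-0.1],[-0.01,-0.15,-0.1],[-0.01,-0.18,-0.1],[-0.01,-0.18,-0.1]],"rotation":[[0,0,0],[0,0,0],[0,0,0],[0,0,0],[0,0,0],[0,0,0],[0,0,0],[0,0,0]]}'
python3 lane.py
python3 - <<'E'
from h import *
t=cap("top");s=cap("scene")
cv2.imwrite("pics/g8.png",np.hstack([crop(t,265,135,345,215,5),crop(s,330,185,410,265,5)]))
E
```

```text
time: 42.32
tool_pos: [638.2, 122.5, 8.8]
tcp_rot: [-3.14, 0.001, 1.427]
contact_force: [0.0, 0.3, -0.4]
grip_width: 75.4
finger_force: 0.0
time: 42.95
tool_pos: [639.3, 123.0, 10.7]
tcp_rot: [3.14, -0.0, 1.427]
contact_force: [-1.5, -1.0, 6.0]
grip_width: 55.6
finger_force: 30.0
time: 43.7
tool_pos: [638.4, 121.1, 10.7]
tcp_rot: [3.141, -0.0, 1.427]
contact_force: [-3.9, 1.6, 12.0]
grip_width: 55.3
finger_force: 30.0
time: 44.2
tool_pos: [638.2, 120.9, 9.0]
tcp_rot: [-3.141, 0.0, 1.427]
contact_force: [0.2, -1.2, 0.6]
grip_width: 74.6
finger_force: 0.0
time: 45.2
tool_pos: [457.0, 137.2, 109.6]
tcp_rot: [-3.141, 0.0, 1.428]
contact_force: [0.4, 0.0, -0.5]
grip_width: 75.0
finger_force: 0.0
top -20 orange z48 [64.7 98.2] rib 40.4
top -10 orange z48 [61.7 97.6] rib 40.1
top 0 orange z48 [61.7 98. ] rib 40.3
top 10 orange z48 [62.3 98.3] rib 40.2
top 20 orange z48 [63.  96.3] rib 40.1
top along y 70 [-20.1  29.8]
top along y 78 [-20.7  27.5]
top along y 90 [-28.   21.8]
scene -20 orange z48 [61.6 95.6] rib 37.5
scene -10 orange z48 [60.2 95.3] rib 37.3
scene 0 orange z48 [59.7 95.7] rib 37.4
scene 10 orange z48 [59.3 95.9] rib 37.7
scene 20 orange z48 [59.6 81.3] rib 37.6
scene along y 70 [-23.   58.5]
scene along y 78 [-23.1  24.7]
scene along y 90 [-29.8  19.7]
```

View pics/g8.png

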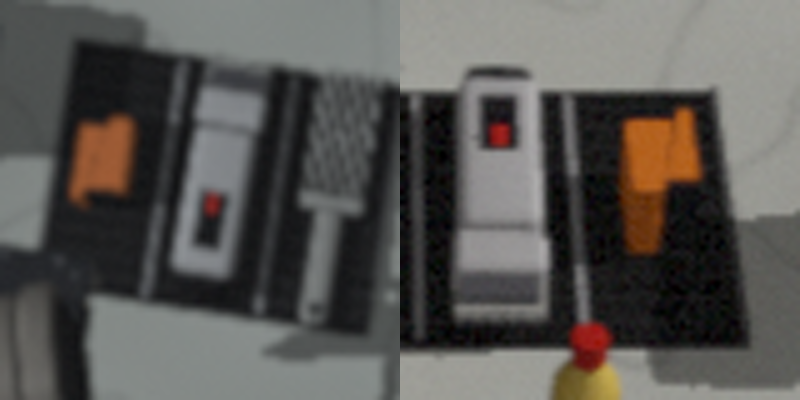

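The guards now form one block with outer edges at about 63.5–96.5, a gap of about 1.2 mm, centred at 79.9 and aligned along the lane. Last check is the clipper and comb against the ribs.

```bash
python3 - <<'E'
from h import *
from lane import line,C,R
for n in("top","scene"):
    c=cap(n);g=c["pixels"].astype(np.float32)[...,2]
    def ed(x,lo,hi,z,th):
        o=np.arange(lo,hi,.5);v=line(c,g,x,o,z);i=np.where(v>th)[0];return (o[i[0]],o[i[-1]]) if len(i) else None
    print(n,"clip z32",[(x,ed(x,-34,34,32,105)) for x in(-45,-30,10,30)])
    print(n,"handle z18",[(x,ed(x,-105,-55,18,85)) for x in(-75,-60,-45,-30,-20)],"bar z16",ed(-4,-112,-48,16,85),"tines",[(x,ed(x,-112,-48,10,75)) for x in(30,60)])
    for y,z,th in((-80,18,75),(-2,20,75),(2,20,75),(-80,10,70)):
        l=np.arange(-115,115,1.);w=C+np.c_[l,np.full(len(l),y)]@R.T;px=proj(c,np.c_[w,np.full(len(l),float(z))]).astype(np.float32)
        v=cv2.remap(g,px[:,:1].T.copy(),px[:,1:].T.copy(),cv2.INTER_LINEAR).ravel()
        print(n,"along y",y,"near",list(zip(l[10:45:3],v[10:45:3].astype(int))),"far",list(zip(l[-45::3],v[-45::3].astype(int))))
E
```

```text
top clip z32 [(-45, (np.float64(-14.5), np.float64(23.0))), (-30, (np.float64(-15.0), np.float64(22.5))), (10, (np.float64(-15.5), np.float64(21.5))), (30, (np.float64(-15.5), np.float64(20.5)))]
top handle z18 [(-75, (np.float64(-75.5), np.float64(-69.0))), (-60, (np.float64(-84.5), np.float64(-69.0))), (-45, (np.float64(-84.0), np.float64(-69.5))), (-30, (np.float64(-84.5), np.float64(-69.0))), (-20, (np.float64(-84.0), np.float64(-70.0)))] bar z16 (np.float64(-98.0), np.float64(-58.0)) tines [(30, (np.float64(-97.0), np.float64(-60.0))), (60, (np.float64(-95.5), np.float64(-59.0)))]
top along y -80 near [(np.float64(-105.0), np.int64(84)), (np.float64(-102.0), np.int64(84)), (np.float64(-99.0), np.int64(83)), (np.float64(-96.0), np.int64(79)), (np.float64(-93.0), np.int64(68)), (np.float64(-90.0), np.int64(58)), (np.float64(-87.0), np.int64(70)), (np.float64(-84.0), np.int64(82)), (np.float64(-81.0), np.int64(81)), (np.float64(-78.0), np.int64(71)), (np.float64(-75.0), np.int64(70)), (np.float64(-72.0), np.int64(89))] far [(np.float64(70.0), np.int64(72)), (np.float64(73.0), np.in
[... 7202 characters left out ...]
.float64(-84.0), np.int64(89)), (np.float64(-81.0), np.int64(115)), (np.float64(-78.0), np.int64(127)), (np.float64(-75.0), np.int64(131)), (np.float64(-72.0), np.int64(131))] far [(np.float64(70.0), np.int64(99)), (np.float64(73.0), np.int64(92)), (np.float64(76.0), np.int64(93)), (np.float64(79.0), np.int64(94)), (np.float64(82.0), np.int64(92)), (np.float64(85.0), np.int64(94)), (np.float64(88.0), np.int64(93)), (np.float64(91.0), np.int64(58)), (np.float64(94.0), np.int64(46)), (np.float64(97.0), np.int64(75)), (np.float64(100.0), np.int64(109)), (np.float64(103.0), np.int64(135)), (np.float64(106.0), np.int64(149)), (np.float64(109.0), np.int64(150)), (np.float64(112.0), np.int64(150))]
```

```bash
python3 -c "
from plant import workorder
print(workorder.close_job())"
```

```text
the job is handed in; nothing more can be done
None
```

The job is handed in at about 46 s: clipper, pick comb and guard block are in their lanes, each measured within about 2 mm of centre, with the guards about 1 mm apart and the mug, box and bottle untouched; the hand-in returned no verdict.

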